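Square up the slide cases on the microscope stage

ROBOT

A 6-joint arm with a two-finger parallel gripper is mounted at the origin on the work surface. World frame = base frame: x ahead of the robot, y to its left, z up, the work surface at z = 0. Lengths are in m, angles in degrees, forces in N, time in s.
With the tool pointing down it reaches from about 0.3 to 0.75 m from the base axis. Payload 8.5 kg.
Tool frame: the origin (TCP) lies midway between the tips of the shut fingers; the grasp point (between the pads) lies 19 mm behind it; z points along the fingers, y is the line along which they close (so a half turn about z gives the same grasp; the last joint's range is limited). The gripper opens to 85 mm and grips with 20 to 120 N. Pads are 22 mm wide; open, the fingers measure 114 mm over their backs; the gripper's body (76 mm by 85 mm) begins 54 mm behind the grasp point. The pads swing forward as they close: fully open they stand 13 mm farther back than shut.
Start: joints at [-81.836, 21.807, 74.336, -0, 83.858, -12.336], TCP at [0.193, -0.515, 0.195] pointing down, gripper open.
Joint ranges: [-178.18, 178.18], [-50.72, 133.34], [12.68, 142.11], [-81.47, 261.47], [9.98, 163.14], [-165.26, 165.26]. Speed limits (degrees/s): [136.94, 136.94, 180, 180, 180, 180].

INTERFACE

Orientations are given as a 3x3 rotation matrix whose columns are the frame's x, y, z axes.
In Python, from rig import env gives the robot as it stands. The module is installed in compiled form; this text tells all that it offers.
- The arm moves only by the tool jog_arm, never from a script. Its argument "targets" is a list of rows, each a list of 6 numbers: the shift along the tool's x, y, z in cm, then the turn, a rotation vector about the tool's x, y, z in degrees. A call has 1 to 8 rows; each row is the pose to reach, as a shift and turn from the pose commanded when the call began, along the tool's axes at that moment; what a row does not reach only later rows make up. A row lasts 1/12 s, in which the tool goes at most 41.7 mm and 7.16 degrees, less where a joint would pass 70% of its speed; a pose out of reach is approached as far as the arm can. A call with a gripper value outside its range is refused whole. "hand" is the opening, from 0 (shut) to 1 (fully open), set as the call begins (left out, the last holds). The fingers move at their own pace and stop on an object; "newtons" is the grip in N (left out, the last holds). Time passes only in rows, so rows that repeat a pose let the fingers close. It gives the time, the measured TCP pose, the force, the opening and the grip force at its end, in the units of the state.
- env.observe(): the state, without advancing time (a new reading comes with each control period).
- env.get_image(name): name is "scene" or "side" or "wrist"; returns a dict with "frame" (480x640x3 uint8, red, green, blue), "depth" (480x640 float32, m along the optical axis (not along the pixel's ray), 0 where there is no reading), "fovy" (degrees; the focal length in pixels is half the picture's height over the tangent of half this angle, whatever the lens; pixels are square), "cx", "cy" (the principal point, pixels), "cam_to_world" (4x4, takes a point from camera to world coordinates). Camera axes: x right, y down, z forward; pixel columns grow to the right and rows downward; lengths in m; the calibration is good to about 2 mm. The wrist camera is an equidistant fisheye: a pixel r from the principal point sees the ray r / f radians off the axis. A picture is of the moment at which its call begins.
- env.close_job(): hands the job in; it is judged then, once.
Trained networks look in the newest picture that a camera, given by its name, has taken for a name from the list of things; names that differ only in an ending like _2 or _b are one class to them, and where a whole thing is asked for, a point or a joint stands for the part that bears it (a point fixed in the world has none). Each returns a list of dicts, best first, with "score" (0 to 1); they miss things now and then, are a little off and sometimes report something else, mostly with a low value. They report only what shows in the picture. A call takes as long as a camera call. They do not tell look-alikes from the thing itself.
- env.regions_of(camera, target): "pixels" (480x640 bool, what is visible of it) and "point" ([row, column] in pixels, amid what is visible of it).
The state is a dict: "time_s": time; "q": joint angles; "qvel": joint speeds; "joint_efforts": joint torques, N m; "position": TCP position; "tool_rot": TCP orientation; "ft_force": force on the tool from outside, world axes, zero at the start; "wrist_torque": the same for the moment, N m; "grip_width": finger opening in m; "gripper_force": force on a finger pad.
Only numpy, scipy, OpenCV 4.12 (cv2) and the standard library are available. Lean on these libraries where they do the work, as an engineer would, in place of code of your own. Each camera call takes 0.05 s, during which the arm holds its last target. There are 200 camera calls.

TASK

Finish the pile of slide cases on the raised stage: the blue case at the bottom, the yellow one on it and the white one on top, the whole pile slid into the corner of the metal stop so that all three lie flat and square, one exactly above another, flush against both fences. Keep the cases level as you handle them, and leave the red case and everything else where it is.

Things in the scene. Friction and masses are not known exactly. Their poses are not given: they have to be found in the camera images.
- stage: fixed raised stage, yawed up to 0.2 rad: black deck 165 (x) x 150 (y) mm, flat top 50 mm above the table. An aluminium L-shaped stop: straight fences 8 mm thick, 32 mm high above the deck, just outside the whole +x edge (away from the robot) and the whole +y edge (to its left), in stage axes. The -x and -y edges are open. Origin: deck centre, at table height
- corner (a point): inner corner of the stop at the level of the deck top; same axes as the stage, z up. The fences' inner faces are its planes x = 0 and y = 0; the deck runs to x = -165 mm and y = -150 mm. In the finished pile every case has its centre at x = -50 mm, y = -33 mm, long sides along x
- case_blue: flat rigid blue slide case with a dark window and brass dots on top, 100 x 66 x 12 mm (its x, y, z); origin at the centre of its underside, z up; symmetric under a half turn. About 0.12 kg. Starts on the stage's deck, askew by up to 0.25 rad to the stage, its long side some 30 to 65 mm from the +y fence: the bottom of the pile
- case_yellow: flat rigid yellow slide case with a dark window and brass dots on top, 100 x 66 x 12 mm (its x, y, z); origin at the centre of its underside, z up; symmetric under a half turn. About 0.12 kg. Starts flat on the table: the middle of the pile
- case_white: flat rigid white slide case with a dark window and brass dots on top, 100 x 66 x 12 mm (its x, y, z); origin at the centre of its underside, z up; symmetric under a half turn. About 0.12 kg. Starts flat on the table: the top of the pile
- case_red: flat rigid red slide case with a dark window and brass dots on top, 100 x 66 x 12 mm (its x, y, z); origin at the centre of its underside, z up; symmetric under a half turn. About 0.12 kg. Lies flat on the table; not part of the pile
- mount: round black specimen mount with a cork top, 76 mm diameter, 34 mm tall; origin under its centre; bystander
- lens: black microscope objective with a red band, 38 mm diameter, 48 mm tall, standing; origin under its centre; bystander
- oil: small amber bottle with black cap, 34 mm diameter, 48 mm tall, standing; origin under its centre; bystander
- slide_box: cardboard box with blue lid, 90 x 40 x 35 mm; origin under its centre; bystander
- brush: cleaning brush lying on the table, 160 mm long along its x; bystander
- loupe: black and silver eye loupe, 42 mm diameter, 36 mm tall; origin under its centre; bystander
Things that resemble listed ones, but are neither listed nor needed, are in the scene too. Of the things that look like the case_yellow, the largest one is meant. What is shaped like the case_white but turquoise is not meant.

How it is judged:
By the outcome, as a careful person would: the job done as asked, in the order asked, and still so for the second after the job is handed in, with the robot touching nothing.
It also fails if it takes over 72 s, if anything falls off the work surface, if the arm or the gripper's body presses on something with over 40 N, if the wrist force passes 120 N, or if a joint passes its speed limit or range.

## Working session

There is one attempt and no reset: what is moved stays moved. The work goes in short steps, Python scripts to look and compute and a tool call to move; the robot and the scene stay as the last step left them, time stands still between calls to the robot, and variables do not carry over. Pictures are saved under pics/ and viewed, at most 10 in all, crops included, and the job is handed in when it is done.

Besides the shell and the picture viewer there is one more tool, called after "Emit:" by a JSON object that holds its "api" and its "payload", one argument or row to a line. jog_arm: Moves the arm, as the interface text tells. Its arguments: {"type":"object","properties":{"targets":{"type":"array","items":{"type":"array","items":{"type":"number"}}},"hand":{"type":"number"},"newtons":{"type":"number"}},"required":["targets"]}

```bash
mkdir -p pics; ls; cat > h.py <<'E'
import numpy as np, cv2
from rig import env
def save(im,n): cv2.imwrite('pics/'+n,im['frame'][:,:,::-1])
def cloud(im):
    h=480; f=h/2/np.tan(np.radians(im['fovy']/2))
    v,u=np.mgrid[0:480,0:640]; d=im['depth']
    P=np.stack([(u-im['cx'])/f*d,(v-im['cy'])/f*d,d],-1)
    T=im['cam_to_world']; return P@T[:3,:3].T+T[:3,3]
E
python3 - <<'E'
from h import *
for n in('scene','side'):
    im=env.get_image(n); save(im,n+'0.png'); P=cloud(im)
    np.savez('/tmp/'+n+'0.npz',P=P,f=im['frame'],d=im['depth'],T=im['cam_to_world'])
    print(n,im['fovy'],im['cam_to_world'].round(3).tolist())
    for t in('case_blue','case_yellow','case_white','case_red','stage','corner'):
        try:
            for r in env.regions_of(n,t):
                m=r['pixels']&(im['depth']>0); q=P[m]
                c,s,a=cv2.minAreaRect((q[:,:2]*1000).astype(np.float32)) if len(q)>5 else (0,0,0)
                print(t,round(r['score'],2),[int(x) for x in r['point']],m.sum(),np.median(q,0).round(3),np.round(c),np.round(s),round(a,1), im['frame'][m].mean(0).round())
        except Exception as e: print(t,e)
print(env.observe())
E
```

```text
pics
scene 54.19908879510866 [[-0.261, 0.76, -0.596, 1.268], [0.965, 0.203, -0.164, 0.275], [-0.003, -0.618, -0.786, 0.991], [0.0, 0.0, 0.0, 1.0]]
case_blue 0.92 [226, 281] 845 [0.57  0.009 0.063] [564.   7.] [105.  67.] 16.5 [ 69.  98. 150.]
case_yellow 0.73 [310, 385] 647 [0.699 0.308 0.01 ] [695. 307.] [76. 54.] 84.0 [197. 164.  36.]
case_yellow 0.65 [275, 433] 572 [0.583 0.409 0.01 ] [581. 410.] [76. 54.] 70.8 [194. 160.  36.]
case_yellow 0.58 [265, 377] 937 [0.573 0.275 0.013] [565. 275.] [100.  79.] 78.3 [195. 162.  35.]
case_white 0.7 [212, 233] 759 [ 0.507 -0.152  0.013] [ 496. -158.] [ 78. 114.] 76.0 [ 62. 173. 156.]
case_white 0.61 [214, 172] 762 [ 0.558 -0.31   0.013] [ 555. -315.] [ 72. 105.] 17.7 [205. 192. 171.]
case_red 0.96 [176, 206] 603 [ 0.399 -0.28   0.013] [ 394. -281.] [ 72. 100.] 11.9 [190.  63.  45.]
case_red 0.65 [197, 325] 239 [0.405 0.091 0.035] [387.  78.] [67. 35.] 50.4 [72. 59. 58.]
stage 0.69 [246, 290] 2830 [0.613 0.048 0.052] [554.  16.] [225. 173.] 8.8 [98. 98. 96.]
stage 0.17 [181, 272] 137 [ 0.382 -0.067  0.03 ] [376. -70.] [31. 31.] 12.5 [135. 107
[... 1318 characters left out ...]
8596350e+01, -1.23368057e+01]), 'qvel': array([-0.05529656,  0.00542453, -0.01749355, -0.03414389,  0.11713547,
       -0.01976903]), 'joint_efforts': array([ 2.97086888e-03, -4.48236716e+01, -2.31430972e+01, -1.44680721e-04,
        5.29063655e-04,  6.12360125e-06]), 'position': array([ 0.19260794, -0.51512748,  0.1954277 ]), 'tool_rot': array([[ 9.36661444e-01,  3.50236118e-01, -1.82257126e-05],
       [ 3.50236118e-01, -9.36661444e-01,  3.35504067e-05],
       [-5.32075806e-06, -3.78086752e-05, -9.99999999e-01]]), 'ft_force': array([ 0.81870347, -0.04351802,  0.46080957]), 'wrist_torque': array([0.0264184 , 0.02677446, 0.00984579]), 'gripper_force': 0.0, 'grip_width': 0.08533654057704662}
```

View pics/scene0.png

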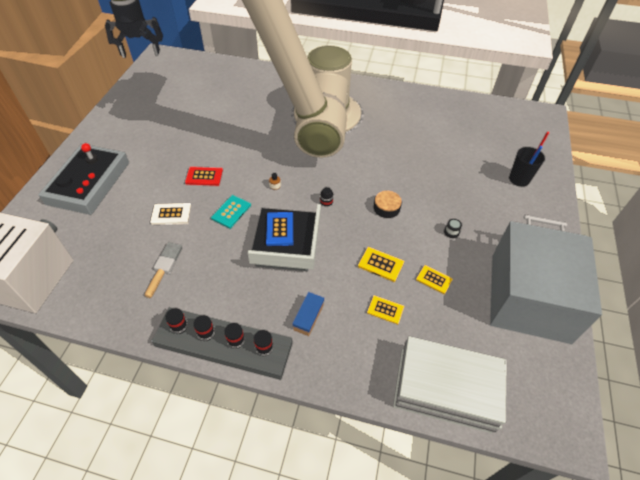

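View pics/side0.png

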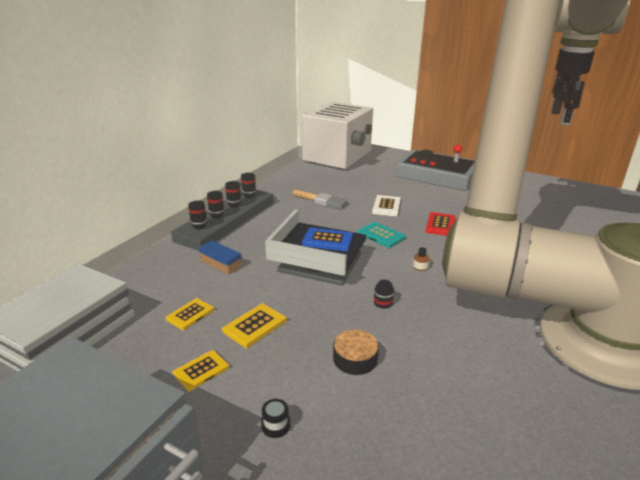

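The scene picture shows the stage centred near pixel (285,238), with the blue case on it. The white case is at (170,213). The large yellow case is at (381,264), with two smaller yellow decoys beside it, and the turquoise decoy is at (231,211). The side view agrees: blue (328,237), yellow (254,325), white (386,205).

```bash
python3 - <<'E'
import numpy as np,cv2
for n in('scene','side'):
    z=np.load(f'/tmp/{n}0.npz');P=z['P'];f=z['f'].astype(int)
    X,Y,Z=P[...,0],P[...,1],P[...,2]
    roi=(X>.42)&(X<.72)&(Y>-.13)&(Y<.16)
    dark=(f.max(-1)<60)&roi&(abs(Z-.05)<.006)
    q=P[dark]; c=cv2.minAreaRect((q[:,:2]*1000).astype(np.float32)); print(n,'deck',len(q),np.median(q[:,2]),c)
    fn=roi&(Z>.06)&(f.min(-1)>80); q=P[fn]; c=cv2.minAreaRect((q[:,:2]*1000).astype(np.float32)); print('fence',len(q),c, np.percentile(q[:,2],99))
    print(' top',np.percentile(Z[roi],[95,99,99.8]))
    b=roi&(f[...,2]>f[...,0]+40)&(Z>.055); q=P[b]; q=q[q[:,2]>np.median(q[:,2])-.004];c=cv2.minAreaRect((q[:,:2]*1000).astype(np.float32)); print('blue',np.median(q[:,2]),c)
    # fence faces: project with yaw 8.7, histogram
    for a in (np.radians(8.7),):
        q=P[fn]; u=q[:,0]*np.cos(a)+q[:,1]*np.sin(a); v=-q[:,0]*np.sin(a)+q[:,1]*np.cos(a)
        h,e=np.histogram(u,bins=np.arange(.40,.72,.008));print('u',[(round(float(e[i]),3),int(h[i])) for i in range(len(h)) if h[i]>8])
        h,e=np.histogram(v,bins=np.arange(-.22,.1,.008));print('v',[(round(float(e[i]),3),int(h[i])) for i in range(len(h)) if h[i]>8])
E
```

```text
scene deck 1303 0.05119677150675406 ((562.143310546875, 20.786643981933594), (138.7849578857422, 143.52357482910156), 8.580354690551758)
fence 740 ((577.6010131835938, 27.665420532226562), (175.895751953125, 158.20582580566406), 8.72061538696289) 0.08655459409364438
 top [0.07419614 0.08429835 0.08579558]
blue 0.06318748119348422 ((563.6316528320312, 7.2723846435546875), (106.40027618408203, 66.43101501464844), 16.53218650817871)
u [(0.496, 12), (0.52, 11), (0.528, 11), (0.544, 10), (0.552, 12), (0.576, 13), (0.6, 16), (0.624, 16), (0.64, 9), (0.648, 114), (0.656, 435)]
v [(-0.14, 23), (-0.132, 28), (-0.124, 27), (-0.116, 27), (-0.108, 29), (-0.1, 25), (-0.092, 30), (-0.084, 28), (-0.076, 26), (-0.068, 27), (-0.06, 28), (-0.052, 25), (-0.044, 25), (-0.036, 32), (-0.028, 27), (-0.02, 24), (-0.012, 33), (-0.004, 27), (0.004, 48), (0.012, 201)]
side deck 543 0.04840527600788591 ((569.2356567382812, 24.008338928222656), (165.06080627441406, 138.70269775390625), 8.766247749328613)
fence 1200 ((574.090576171875, 32.163726806640625), (174.30697631835938, 162.73086547851562), 8.810282707214355) 0.08203262085883974
 top [0.07564146 0.08106829 0.08191421]
blue 0.060157647714426166 ((559.58056640625, 9.585533142089844), (99.76761627197266, 73.85587310791016), 15.413525581359863)
u [(0.48, 25), (0.488, 41), (0.496, 46), (0.504, 40), (0.512, 43), (0.52, 38), (0.528, 42), (0.536, 40), (0.544, 45), (0.552, 41), (0.56, 43), (0.568, 37), (0.576, 43), (0.584, 39), (0.592, 40), (0.6, 34), (0.608, 39), (0.616, 39), (0.624, 37), (0.632, 38), (0.64, 39), (0.648, 324), (0.656, 47)]
v [(-0.14, 13), (-0.132, 14), (-0.124, 18), (-0.116, 15), (-0.108, 18), (-0.1, 17), (-0.092, 27), (-0.084, 19), (-0.076, 14), (-0.068, 21), (-0.06, 20), (-0.052, 21), (-0.044, 21), (-0.036, 17), (-0.028, 22), (-0.02, 21), (-0.012, 14), (-0.004, 13), (0.004, 10), (0.012, 216), (0.02, 649)]
```

Emit:
{"api": "jog_arm", "payload": {
  "targets": [
    [4,0,-1.5,0,0,0],
    [8,-4,-3,0,0,0],
    [11.5,-7,-3,0,0,0],
    [15,-10,-3,0,0,0],
    [18.5,-13,-3,0,0,0],
    [22,-16,-3,0,0,0],
    [25.5,-18,-3,0,0,0],
    [29,-20,-3,0,0,0]
  ]
}}

```text
time_s: 1.37
position: [0.3753, -0.2495, 0.2258]
tool_rot: [[0.937, 0.35, 0.0], [0.35, -0.937, -0.001], [0.0, 0.001, -1.0]]
ft_force: [0.6, -0.6, 0.3]
grip_width: 0.0856
gripper_force: 0.0
```

Emit:
{"api": "jog_arm", "payload": {
  "targets": [
    [3,-2.2,0,0,0,0],
    [6,-4.5,0,0,0,0],
    [9,-6.7,0,0,0,0],
    [12,-9,0,0,0,0],
    [15,-11.2,0,0,0,0],
    [18,-13.4,0,0,0,0],
    [21.6,-16,0,0,0,0],
    [21.6,-16,0,0,0,0]
  ]
}}

```text
time_s: 2.03
position: [0.5233, -0.021, 0.2252]
tool_rot: [[0.935, 0.355, 0.001], [0.355, -0.935, 0.002], [0.001, -0.001, -1.0]]
ft_force: [-1.4, 1.0, 0.1]
grip_width: 0.0858
gripper_force: 0.0
```

```bash
python3 - <<'E'
from h import *
im=env.get_image('wrist'); save(im,'w1.png'); print(im['fovy'],im['cx'],im['cy'],im['cam_to_world'].round(4).tolist(),env.observe()['position'])
np.savez('/tmp/w1.npz',f=im['frame'],d=im['depth'],T=im['cam_to_world'])
E
```

```text
65.70646984690485 318.64834471165864 238.6266157671462 [[0.3555, -0.8932, -0.2754, 0.5935], [-0.9347, -0.3401, -0.1036, 0.0048], [-0.0011, 0.2942, -0.9557, 0.4038], [0.0, 0.0, 0.0, 1.0]] [ 0.52234479 -0.02295745  0.22503962]
```

View pics/w1.png

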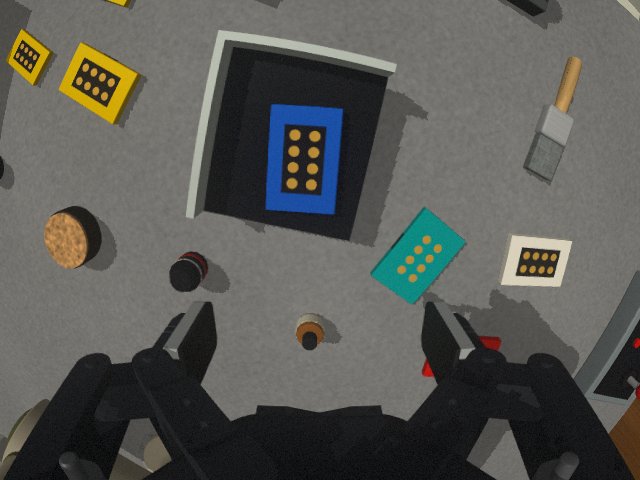

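The wrist view shows blue on the stage at (304,160). The fences run along the top, corner near (228,40), and down the left side. Yellow is at (100,82), white at (537,261) and turquoise at (419,255).

```bash
cat >> h.py <<'E'
def wcloud(im,z=None):
    f=240/np.tan(np.radians(im['fovy']/2)); v,u=np.mgrid[0:480,0:640]
    x,y=u-im['cx'],v-im['cy']; r=np.hypot(x,y)+1e-9; t=r/f
    D=np.stack([np.tan(t)*x/r,np.tan(t)*y/r,np.ones_like(r)],-1)
    T=im['cam_to_world']; W=D@T[:3,:3].T
    s=im['depth'] if z is None else (z-T[2,3])/W[...,2]
    return W*s[...,None]+T[:3,3]
def colmask(f,c):
    h=cv2.cvtColor(f,cv2.COLOR_RGB2HSV).astype(int); H,S,V=h[...,0],h[...,1],h[...,2]
    return {'blue':(H>105)&(H<125)&(S>150)&(V>90),'yellow':(H>18)&(H<32)&(S>150)&(V>120),
      'white':(S<60)&(V>195)}[c]
def rect(im,c,ztop,near,rad=.09):
    """top-face rectangle: centre, long-axis yaw (deg)"""
    P=wcloud(im,ztop); m=colmask(im['frame'],c)&(np.hypot(P[...,0]-near[0],P[...,1]-near[1])<rad)
    m=cv2.morphologyEx(m.astype(np.uint8),cv2.MORPH_OPEN,np.ones((3,3)))
    n,l,st,_=cv2.connectedComponentsWithStats(m); k=1+st[1:,4].argmax(); m=l==k
    Zs=wcloud(im)[m][:,2]; q=P[m]; c0,s,a=cv2.minAreaRect((q[:,:2]*1000).astype(np.float32))
    if s[0]<s[1]: a+=90
    a=(a+90)%180-90
    print(c,m.sum(),'z',np.median(Zs).round(4),'c',np.round(c0,1),'size',np.round(s,1),'long yaw',round(a,2))
    return np.array(c0)/1000,a
E
python3 - <<'E'
from h import *
z=np.load('/tmp/w1.npz');im=dict(frame=z['f'],depth=z['d'],cam_to_world=z['T'],fovy=65.70646984690485,cx=318.648,cy=238.627)
rect(im,'blue',.062,(.562,.008)); rect(im,'yellow',.012,(.57,.273)); rect(im,'white',.012,(.555,-.316))
h=cv2.cvtColor(im['frame'],cv2.COLOR_RGB2HSV).astype(int)
P=wcloud(im); a=np.radians(8.7); 
m=(P[...,2]>.058)&(h[...,2]>110)&(h[...,1]<60)&(abs(P[...,0]-.56)<.14)&(abs(P[...,1]-.01)<.14)
top=m&(P[...,2]>.076); print('fence top z',np.median(P[top][:,2]),top.sum())
P82=wcloud(im,.082)[top]
for ang in(8.2,8.7,9.2):
    a=np.radians(ang);u=P82[:,0]*np.cos(a)+P82[:,1]*np.sin(a);v=-P82[:,0]*np.sin(a)+P82[:,1]*np.cos(a)
    sx=(u>.63)&(v<.005); sy=(v>0)&(u<.64)
    print(ang,'xf',np.percentile(u[sx],[2,10,50,90,98]).round(4),np.polyfit(v[sx],u[sx],1)[0].round(4),'yf',np.percentile(v[sy],[2,10,50,90,98]).round(4),np.polyfit(u[sy],v[sy],1)[0].round(4), 'ext',v[sx].min(),u[sy].min())
dk=(h[...,2]<45)&(abs(P[...,2]-.05)<.005)&(abs(P[...,0]-.56)<.13)&(abs(P[...,1]-.01)<.12)
q=wcloud(im,.05)[dk]; print('deck',np.median(P[dk][:,2]),cv2.minAreaRect((q[:,:2]*1000).astype(np.float32)))
E
```

```text
blue 4805 z 0.062 c [561.1   8.5] size [99.6 66. ] long yaw 16.67
yellow 2246 z 0.012 c [567.9 275.7] size [99.4 66. ] long yaw 77.88
white 1671 z 0.0121 c [ 551.3 -311. ] size [64.5 98.7] long yaw -73.42
fence top z 0.08225433859733061 4007
8.2 xf [0.6506 0.6515 0.6551 0.6589 0.7245] -0.163 yf [0.0171 0.018  0.0217 0.0461 0.2404] -0.3576 ext -0.4408481931052463 -0.035663840212021826
8.7 xf [0.6502 0.6509 0.6545 0.6582 0.7203] -0.1523 yf [0.0123 0.0131 0.0168 0.0412 0.2374] -0.3663 ext -0.4464692254027688 -0.0323095914039357
9.2 xf [0.6493 0.6503 0.6539 0.6576 0.7169] -0.1389 yf [0.0071 0.0081 0.0119 0.0363 0.2343] -0.374 ext -0.4520562573402009 -0.028952882095372487
deck 0.050028663945159896 ((570.810791015625, 23.988937377929688), (164.7998504638672, 149.79176330566406), 8.676398277282715)
```

```bash
cat >> h.py <<'E'
from scipy.spatial.transform import Rotation as Ro
def pose(yaw):  # tool down, tool y axis at yaw (deg)
    a=np.radians(yaw); y=np.array([np.cos(a),np.sin(a),0]); z=np.array([0,0,-1.]); return np.column_stack([np.cross(y,z),y,z])
def plan(wps,p=None,R=None,step=3.8,ang=6.8):
    """wps: (x,y,z,yaw[,step]); prints calls of <=8 rows in tool axes"""
    o=env.observe()
    p=o['position'] if p is None else np.array(p); R=o['tool_rot'] if R is None else R
    seq=[]; q,Q=p,R
    for w in wps:
        t=np.array(w[:3]); T=pose(w[3]); rv=(Ro.from_matrix(Q.T@T)).as_rotvec(); st=w[4] if len(w)>4 else step
        n=max(1,int(np.ceil(max(np.linalg.norm(t-q)*100/st,np.degrees(np.linalg.norm(rv))/ang))))
        seq+=[(q+(t-q)*k/n,Q@Ro.from_rotvec(rv*k/n).as_matrix()) for k in range(1,n+1)]; q,Q=t,T
    for i in range(0,len(seq),8):
        c=seq[i:i+8]; rows=[]
        for t,T in c:
            rows.append([round(float(v),2)+0. for v in R.T@(t-p)*100]+[round(float(v),1)+0. for v in np.degrees(Ro.from_matrix(R.T@T).as_rotvec())])
        print(rows); p,R=c[-1]
E
python3 - <<'E'
from h import *
z=np.load('/tmp/w1.npz');im=dict(frame=z['f'],depth=z['d'],cam_to_world=z['T'],fovy=65.70646984690485,cx=318.648,cy=238.627)
P=wcloud(im); o=env.observe(); Q=(P-o['position'])@o['tool_rot']
for u0 in((150,240),(400,480)):
    m=np.zeros((480,640),bool); m[290:380,u0[0]:u0[1]]=1; m&=(abs(Q[...,1])<.06)&(Q[...,2]>-.06)&(Q[...,2]<.03)&(im['depth']>0)
    q=Q[m]; print(m.sum(),np.percentile(q[:,2],[90,98,100]).round(4), np.percentile(q[:,1],[1,99]).round(4),np.percentile(q[:,0],[1,99]).round(4))
plan([(.568,.276,.10,-12.1)])
E
```

```text
561 [-0.0516 -0.0499 -0.0485] [-0.0556 -0.043 ] [-0.0093  0.0126]
565 [-0.0512 -0.0497 -0.0488] [0.0414 0.0542] [-0.0095  0.0127]
[[1.65, -2.93, 1.39, 0.0, 0.0, -6.3], [3.3, -5.85, 2.78, 0.0, 0.0, -12.7], [4.96, -8.78, 4.17, 0.0, 0.0, -19.0], [6.61, -11.7, 5.56, 0.0, 0.0, -25.4], [8.26, -14.63, 6.96, 0.0, 0.0, -31.7], [9.91, -17.55, 8.35, 0.0, 0.0, -38.1], [11.56, -20.48, 9.74, 0.0, 0.0, -44.4], [13.22, -23.4, 11.13, 0.0, 0.0, -50.8]]
[[3.31, -0.57, 1.39, 0.0, 0.0, -6.3]]
```

Emit:
{"api": "jog_arm", "payload": {
  "targets": [
    [1.65,-2.93,1.39,0,0,-6.3],
    [3.3,-5.85,2.78,0,0,-12.7],
    [4.96,-8.78,4.17,0,0,-19],
    [6.61,-11.7,5.56,0,0,-25.4],
    [8.26,-14.63,6.96,0,0,-31.7],
    [9.91,-17.55,8.35,0,0,-38.1],
    [11.56,-20.48,9.74,0,0,-44.4],
    [13.22,-23.4,11.13,0,0,-50.8]
  ],
  "hand": 0.88
}}

```text
time_s: 2.75
position: [0.5632, 0.24, 0.1136]
tool_rot: [[0.316, 0.949, 0.0], [0.949, -0.316, -0.0], [-0.0, 0.0, -1.0]]
ft_force: [0.7, -1.0, -0.1]
grip_width: 0.0748
gripper_force: 0.0
```

Emit:
{"api": "jog_arm", "payload": {
  "targets": [
    [3.31,-0.57,1.39,0,0,-6.3],
    [3.31,-0.57,1.39,0,0,-6.3],
    [3.31,-0.57,1.39,0,0,-6.3],
    [3.31,-0.57,1.39,0,0,-6.3]
  ]
}}

```text
time_s: 3.08
position: [0.5685, 0.2717, 0.1004]
tool_rot: [[0.216, 0.976, 0.0], [0.976, -0.216, -0.0], [-0.0, 0.0, -1.0]]
ft_force: [-0.7, -0.6, 0.6]
grip_width: 0.0752
gripper_force: 0.0
```

```bash
python3 - <<'E'
from h import *
im=env.get_image('wrist'); save(im,'w2.png'); o=env.observe(); print(o['position'],o['tool_rot'].round(4).tolist(),o['grip_width'])
rect(im,'yellow',.012,(.568,.276))
Q=(wcloud(im)-o['position'])@o['tool_rot']
for u in(190,205,425,440,450):
    print(u,[(r,*(Q[r,u]*1000).round(0).astype(int)) for r in range(270,400,10)])
E
```

```text
[0.56869333 0.27133995 0.10083993] [[0.2169, 0.9762, 0.0008], [0.9762, -0.2169, -0.0001], [0.0, 0.0008, -1.0]] 0.07525205927666519
yellow 6982 z 0.012 c [567.8 277. ] size [99.5 65.3] long yaw 77.85
190 [(270, np.int64(-39), np.int64(-109), np.int64(101)), (280, np.int64(-48), np.int64(-110), np.int64(101)), (290, np.int64(-57), np.int64(-111), np.int64(100)), (300, np.int64(-68), np.int64(-113), np.int64(101)), (310, np.int64(-77), np.int64(-114), np.int64(100)), (320, np.int64(7), np.int64(-49), np.int64(-61)), (330, np.int64(11), np.int64(-44), np.int64(-75)), (340, np.int64(10), np.int64(-42), np.int64(-80)), (350, np.int64(7), np.int64(-42), np.int64(-82)), (360, np.int64(11), np.int64(-38), np.int64(-92)), (370, np.int64(12), np.int64(-36), np.int64(-99)), (380, np.int64(17), np.int64(-32), np.int64(-108)), (390, np.int64(17), np.int64(-31), np.int64(-113))]
205 [(270, np.int64(-39), np.int64(-95), np.int64(100)), (280, np.int64(-48), np.int64(-96), np.int64(101)), (290, np.int64(-57), np.int64(-97), np.int64(101)), (300, np.int64(-67), np.int64(-99), np.int64(101)), (310, np.i
[... 1730 characters left out ...]
(17), np.int64(29), np.int64(-112))]
450 [(270, np.int64(-39), np.int64(110), np.int64(100)), (280, np.int64(-48), np.int64(112), np.int64(100)), (290, np.int64(-57), np.int64(113), np.int64(100)), (300, np.int64(-68), np.int64(115), np.int64(101)), (310, np.int64(-77), np.int64(116), np.int64(99)), (320, np.int64(6), np.int64(50), np.int64(-61)), (330, np.int64(6), np.int64(48), np.int64(-67)), (340, np.int64(10), np.int64(42), np.int64(-81)), (350, np.int64(11), np.int64(40), np.int64(-88)), (360, np.int64(12), np.int64(38), np.int64(-93)), (370, np.int64(11), np.int64(37), np.int64(-97)), (380, np.int64(17), np.int64(33), np.int64(-108)), (390, np.int64(16), np.int64(32), np.int64(-112))]
```

View pics/w2.png

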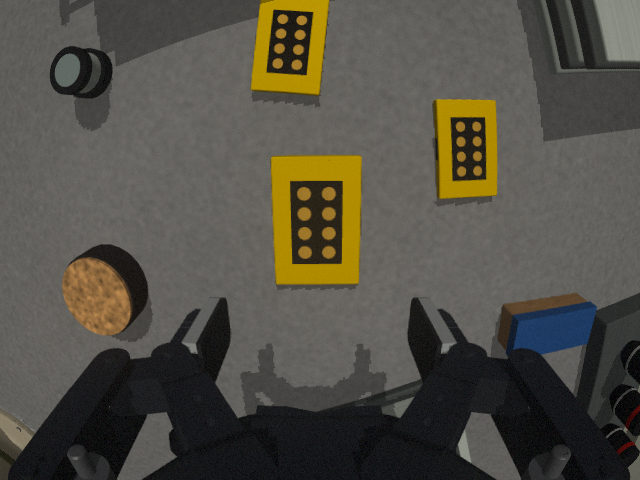

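Yellow sits centred between the fingers' line at (317,220), with its small decoys at (290,45) and (466,148). The finger tips seem to read higher than expected, so I'll check their height with the fixed cameras.

```bash
python3 - <<'E'
from h import *
o=env.observe()
for n in('scene','side'):
    im=env.get_image(n); Q=(cloud(im)-o['position'])@o['tool_rot']
    m=(abs(Q[...,0])<.02)&(abs(Q[...,1])<.065)&(Q[...,2]<.075)&(Q[...,2]>-.15)&(im['depth']>0)
    q=Q[m]
    for s in(-1,1):
        k=q[q[:,1]*s>.025]; print(n,s,len(k),np.percentile(k[:,2],[50,80,90,95,98,100]).round(3) if len(k) else '')
plan([(.568,.2765,.03,-12.1)])
E
```

```text
scene -1 25 [-0.062 -0.053 -0.051 -0.049 -0.048 -0.048]
scene 1 236 [-0.118 -0.071 -0.061 -0.056 -0.052 -0.049]
side -1 893 [-0.11  -0.074 -0.062 -0.055 -0.05  -0.044]
side 1 738 [-0.098 -0.068 -0.057 -0.051 -0.048 -0.044]
[[0.24, -0.1, 3.55, 0.0, 0.0, -0.2], [0.48, -0.19, 7.11, 0.1, 0.0, -0.4]]
```

Emit:
{"api": "jog_arm", "payload": {
  "targets": [
    [0.24,-0.1,3.5,0,0,-0.2],
    [0.48,-0.19,7.1,0,0,-0.4],
    [0.48,-0.19,7.1,0,0,-0.4],
    [0.48,-0.19,7.1,0,0,-0.4]
  ]
}}

```text
time_s: 3.57
position: [0.5671, 0.2769, 0.029]
tool_rot: [[0.209, 0.978, -0.002], [0.978, -0.209, -0.001], [-0.001, -0.002, -1.0]]
ft_force: [0.8, -0.5, 0.8]
grip_width: 0.0752
gripper_force: 0.0
```

```bash
python3 - <<'E'
from h import *
o=env.observe(); print(o['position'],o['tool_rot'].round(4).tolist(),o['ft_force'])
im=env.get_image('side'); save(im,'s3.png'); P=cloud(im); Q=(P-o['position'])@o['tool_rot']
m=(abs(Q[...,0])<.02)&(abs(Q[...,1])<.065)&(P[...,2]>.016)&(Q[...,2]>-.15)&(im['depth']>0)
for s in(-1,1):
    k=Q[m&(Q[...,1]*s>.025)]; print(s,len(k),np.percentile(k[:,2],[50,90,98,100]).round(3))
cv2.imwrite('pics/s3c.png',cv2.resize(im['frame'][220:400,160:360,::-1],None,fx=3,fy=3,interpolation=cv2.INTER_CUBIC))
E
```

```text
[0.56707422 0.27691626 0.02899551] [[0.2091, 0.9779, -0.0025], [0.9779, -0.2091, -0.0007], [-0.0013, -0.0023, -1.0]] [ 0.76334063 -0.47424139  0.80913056]
-1 804 [-0.11  -0.062 -0.05  -0.044]
1 628 [-0.096 -0.056 -0.047 -0.044]
```

View pics/s3c.png

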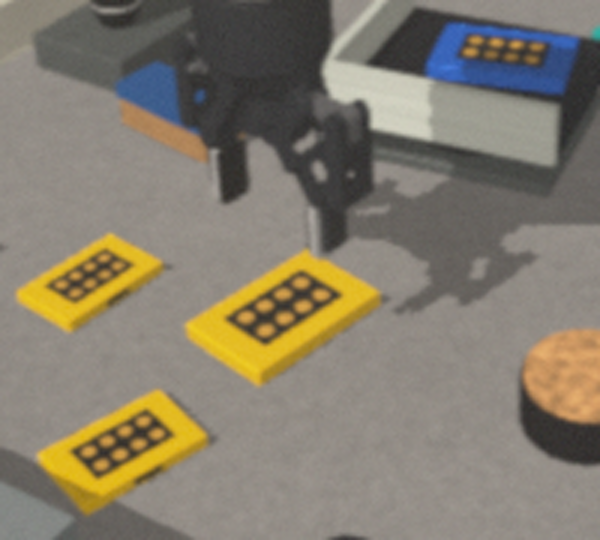

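The picture shows the open fingers about 70 mm above the table, so the tips are about 44 mm behind the reported TCP. I'll go down in stages and watch the force.

```bash
python3 - <<'E'
from h import *
plan([(.568,.2765,-.020,-12.15,2),(.568,.2765,-.036,-12.15,.4)])
E
```

```text
[[-0.03, -0.01, 1.69, 0.0, 0.0, 0.0], [-0.06, -0.01, 3.38, 0.0, 0.0, 0.1], [-0.09, -0.02, 5.08, 0.1, 0.0, 0.1], [-0.09, -0.02, 5.48, 0.1, 0.0, 0.1], [-0.09, -0.02, 5.88, 0.1, 0.0, 0.1], [-0.09, -0.02, 6.28, 0.1, 0.0, 0.1], [-0.09, -0.02, 6.68, 0.1, 0.0, 0.1]]
```

Emit:
{"api": "jog_arm", "payload": {
  "targets": [
    [0,0,1.7,0,0,0],
    [0,0,3.4,0,0,0],
    [-0.1,0,4.6,0,0,0],
    [-0.1,0,4.9,0,0,0]
  ]
}}

```text
time_s: 3.95
position: [0.5679, 0.2765, -0.0189]
tool_rot: [[0.209, 0.978, 0.001], [0.978, -0.209, 0.0], [0.0, 0.001, -1.0]]
ft_force: [-0.5, -0.2, -0.4]
grip_width: 0.0752
gripper_force: 0.0
```

```bash
python3 - <<'E'
from h import *
o=env.observe(); print(o['position'],o['tool_rot'].round(4).tolist(),o['ft_force'])
im=env.get_image('side'); P=cloud(im); Q=(P-o['position'])@o['tool_rot']
m=(abs(Q[...,0])<.02)&(abs(Q[...,1])<.065)&(P[...,2]>.016)&(Q[...,2]>-.15)&(im['depth']>0)
for s in(-1,1):
    k=Q[m&(Q[...,1]*s>.025)]; print(s,len(k),np.percentile(k[:,2],[50,90,98,100]).round(3))
im=env.get_image('wrist');save(im,'w4.png')
Q=(wcloud(im)-o['position'])@o['tool_rot']
for u in(205,215,430,440):
    print(u,[(r,*[int(v) for v in (Q[r,u]*1000).round(0)]) for r in range(280,330,5)])
E
```

```text
[ 0.5678533   0.27648793 -0.01893455] [[0.2086, 0.978, 0.0011], [0.978, -0.2086, 0.0002], [0.0004, 0.001, -1.0]] [-0.49757839 -0.20517714 -0.35349717]
-1 759 [-0.111 -0.062 -0.051 -0.043]
1 572 [-0.096 -0.057 -0.047 -0.043]
205 [(280, 5, -55, -19), (285, 2, -55, -19), (290, -1, -56, -19), (295, -4, -56, -19), (300, -6, -56, -19), (305, 10, -43, -56), (310, 11, -42, -61), (315, 11, -41, -65), (320, 10, -40, -68), (325, 11, -39, -71)]
215 [(280, 5, -50, -19), (285, 2, -50, -19), (290, 0, -50, -20), (295, -3, -50, -20), (300, 10, -41, -52), (305, 10, -39, -56), (310, 10, -38, -60), (315, 10, -37, -64), (320, 9, -37, -65), (325, 6, -38, -64)]
430 [(280, 4, 54, -18), (285, 2, 54, -19), (290, -1, 54, -20), (295, -4, 55, -19), (300, 11, 44, -52), (305, 10, 43, -56), (310, 10, 41, -60), (315, 10, 40, -64), (320, 10, 39, -67), (325, 10, 39, -71)]
440 [(280, 4, 59, -19), (285, 2, 59, -19), (290, -1, 60, -19), (295, -4, 60, -19), (300, -7, 61, -17), (305, -10, 61, -18), (310, 6, 48, -53), (315, 6, 47, -57), (320, 10, 43, -68), (325, 11, 42, -72)]
```

View pics/w4.png

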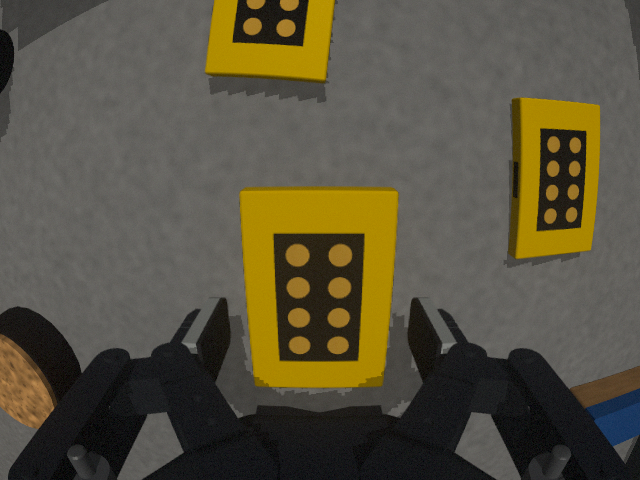

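The fingers straddle the yellow case at (320,285), with clear gaps on both sides.

Emit:
{"api": "jog_arm", "payload": {
  "targets": [
    [0,0,1,0,0,0],
    [0,0,1.7,0,0,0],
    [0,0,2.1,0,0,0],
    [0,0,2.2,0,0,0]
  ]
}}

```text
time_s: 4.38
position: [0.5669, 0.2768, -0.0425]
tool_rot: [[0.208, 0.978, -0.001], [0.978, -0.208, -0.0], [-0.001, -0.001, -1.0]]
ft_force: [0.0, -0.2, -0.3]
grip_width: 0.0753
gripper_force: 0.0
```

Emit:
{"api": "jog_arm", "payload": {
  "targets": [
    [0,0,0,0,0,0],
    [0,0,0,0,0,0],
    [0,0,0,0,0,0],
    [0,0,0,0,0,0],
    [0,0,0,0,0,0]
  ],
  "hand": 0.6,
  "newtons": 40
}}

```text
time_s: 4.8
position: [0.5672, 0.2769, -0.0418]
tool_rot: [[0.208, 0.978, -0.0], [0.978, -0.208, 0.0], [0.0, -0.0, -1.0]]
ft_force: [-0.3, -0.3, -0.8]
grip_width: 0.0649
gripper_force: 45.4
```

```bash
python3 - <<'E'
from h import *
o=env.observe(); print(o['position'],o['tool_rot'].round(4).tolist(),o['ft_force'],o['grip_width'],o['gripper_force'])
im=env.get_image('wrist');P=wcloud(im);Q=(P-o['position'])@o['tool_rot']
for u in(215,225,235,400,410,420,430):
    k=[(r,*[int(v) for v in (Q[r,u]*1000).round(0)]) for r in range(270,330,2) if abs(Q[r,u,0]-.010)<.003 and abs(Q[r,u,1])<.05 and Q[r,u,2]<0]; print(u,k[:2])
rect(im,'yellow',.012,(.568,.276))
E
```

```text
[ 0.5672299   0.27685235 -0.04178996] [[0.208, 0.9781, -0.0], [0.9781, -0.208, 0.0], [0.0, -0.0, -1.0]] [-0.25655003 -0.25948395 -0.82783164] 0.06492225811096347 45.419177412986755
215 [(286, 12, -43, -42), (288, 11, -43, -43)]
225 [(286, 12, -38, -42), (288, 11, -39, -42)]
235 [(298, 13, -32, -54), (300, 12, -32, -54)]
400 [(298, 12, 31, -53), (300, 12, 31, -54)]
410 [(284, 13, 38, -42), (286, 12, 38, -42)]
420 [(284, 13, 42, -42), (286, 12, 42, -41)]
430 [(284, 12, 46, -41), (286, 12, 46, -42)]
yellow 18445 z 0.012 c [568.7 283.7] size [88.4 65.2] long yaw 78.02
```

```bash
python3 - <<'E'
from h import *
plan([(.5672,.2769,.07,-12.1,3),(.5611,.0085,.07,-73.33,3.3),(.5611,.0085,.07,-73.33)])
E
```

```text
[[0.0, 0.0, -2.79, 0.0, 0.0, 0.0], [0.0, 0.0, -5.59, 0.0, 0.0, 0.1], [0.0, 0.0, -8.38, 0.0, 0.0, 0.1], [0.0, 0.0, -11.18, 0.0, 0.0, 0.1], [-2.64, 0.5, -11.18, 0.0, 0.0, 6.2], [-5.27, 0.99, -11.18, 0.0, 0.0, 12.3], [-7.91, 1.49, -11.18, 0.0, 0.0, 18.5], [-10.55, 1.99, -11.18, 0.0, 0.0, 24.6]]
[[-2.19, 1.55, 0.0, 0.0, 0.0, 6.1], [-4.38, 3.1, 0.0, 0.0, 0.0, 12.2], [-6.57, 4.65, 0.0, 0.0, 0.0, 18.4], [-8.77, 6.2, 0.0, 0.0, 0.0, 24.5], [-10.96, 7.75, 0.0, 0.0, 0.0, 30.6], [-13.15, 9.31, 0.0, 0.0, 0.0, 36.7], [-13.15, 9.31, 0.0, 0.0, 0.0, 36.7]]
```

Emit:
{"api": "jog_arm", "payload": {
  "targets": [
    [0,0,-2.8,0,0,0],
    [0,0,-5.6,0,0,0],
    [0,0,-8.4,0,0,0],
    [0,0,-11.2,0,0,0],
    [-2.64,0.5,-11.2,0,0,6.2],
    [-5.27,0.99,-11.2,0,0,12.3],
    [-7.91,1.49,-11.2,0,0,18.5],
    [-10.55,1.99,-11.2,0,0,24.6]
  ]
}}

```text
time_s: 5.52
position: [0.5645, 0.1685, 0.0704]
tool_rot: [[0.6, 0.8, 0.0], [0.8, -0.6, -0.0], [0.0, 0.0, -1.0]]
ft_force: [0.7, -0.2, -0.7]
grip_width: 0.065
gripper_force: 45.5
```

Emit:
{"api": "jog_arm", "payload": {
  "targets": [
    [-2.19,1.55,0,0,0,6.1],
    [-4.38,3.1,0,0,0,12.2],
    [-6.57,4.65,0,0,0,18.4],
    [-8.77,6.2,0,0,0,24.5],
    [-10.96,7.75,0,0,0,30.6],
    [-13.15,9.31,0,0,0,36.7],
    [-13.15,9.31,0,0,0,36.7],
    [-13.15,9.31,0,0,0,36.7]
  ]
}}

```text
time_s: 6.18
position: [0.5611, 0.0074, 0.0702]
tool_rot: [[0.958, 0.286, 0.0], [0.286, -0.958, 0.0], [0.0, -0.0, -1.0]]
ft_force: [0.6, 0.0, -0.3]
grip_width: 0.0649
gripper_force: 45.5
```

```bash
python3 - <<'E'
from h import *
o=env.observe(); print(o['position'],o['tool_rot'].round(4).tolist(),o['ft_force'],o['grip_width'])
im=env.get_image('scene'); save(im,'s5.png')
P=cloud(im)
c=P[(colmask(im['frame'],'yellow'))&(abs(P[...,0]-.56)<.09)&(abs(P[...,1])<.09)]; print(len(c),np.percentile(c[:,2],[20,50,90]),cv2.minAreaRect((c[c[:,2]>np.percentile(c[:,2],30),:2]*1000).astype(np.float32)))
plan([(.5611,.0085,.026,-73.33,2),(.5611,.0085,.021,-73.33,.3)])
E
```

```text
[0.56110273 0.00743067 0.07021941] [[0.9583, 0.2859, 0.0], [0.2859, -0.9583, 0.0002], [0.0, -0.0002, -1.0]] [ 0.56615621  0.04893988 -0.31828221] 0.0649073484878289
576 [0.12284679 0.12480619 0.12718988] ((567.7083129882812, 7.424678802490234), (94.82167053222656, 64.22921752929688), 18.430511474609375)
[[0.0, 0.0, 1.47, 0.0, 0.0, 0.0], [0.01, 0.0, 2.95, 0.0, 0.0, 0.0], [0.01, 0.0, 4.42, 0.0, 0.0, 0.1], [0.01, 0.0, 4.67, 0.0, 0.0, 0.1], [0.01, 0.0, 4.92, 0.0, 0.0, 0.1]]
```

Emit:
{"api": "jog_arm", "payload": {
  "targets": [
    [0,-0.1,1.5,0,0,0],
    [0,-0.1,2.9,0,0,0],
    [0,-0.1,4.2,0,0,0],
    [0,-0.1,4.6,0,0,0],
    [0,-0.1,4.9,0,0,0],
    [0,-0.1,4.9,0,0,0]
  ]
}}

```text
time_s: 6.73
position: [0.5608, 0.0101, 0.0211]
tool_rot: [[0.957, 0.289, -0.0], [0.289, -0.957, 0.0], [-0.0, -0.0, -1.0]]
ft_force: [-0.4, -0.6, -2.4]
grip_width: 0.0644
gripper_force: 45.5
```

Emit:
{"api": "jog_arm", "payload": {
  "targets": [
    [0,0,0,0,0,0],
    [0,0,0,0,0,0],
    [0,0,0,0,0,0],
    [0,0,-3,0,0,0],
    [0,0,-6,0,0,0],
    [0,0,-10,0,0,0],
    [0,0,-13,0,0,0],
    [0,0,-13,0,0,0]
  ],
  "hand": 0.88
}}

```text
time_s: 7.4
position: [0.5636, 0.009, 0.1581]
tool_rot: [[0.958, 0.288, 0.012], [0.288, -0.958, -0.002], [0.011, 0.006, -1.0]]
ft_force: [-0.3, 0.2, 0.3]
grip_width: 0.0749
gripper_force: 0.0
```

```bash
python3 - <<'E'
from h import *
o=env.observe(); print(o['position'],o['tool_rot'].round(4).tolist(),o['ft_force'],o['grip_width'])
im=env.get_image('wrist'); save(im,'w6.png')
rect(im,'yellow',.074,(.561,.0085)); rect(im,'blue',.062,(.561,.0085)); rect(im,'white',.012,(.5513,-.311))
plan([(.5513,-.311,.15,-163.4)])
E
```

```text
[0.56358169 0.0089502  0.15807948] [[0.9577, 0.2875, 0.012], [0.2876, -0.9578, -0.0024], [0.0109, 0.0057, -0.9999]] [-0.33018577  0.15226183  0.33311558] 0.07488478900823226
yellow 7195 z 0.074 c [561.2   9.6] size [100.   65.6] long yaw 16.72Traceback (most recent call last):
  File "<stdin>", line 4, in <module>
  File "h.py", line 24, in rect
    n,l,st,_=cv2.connectedComponentsWithStats(m); k=1+st[1:,4].argmax(); m=l==k
                                                      ~~~~~~~~~~~~~~~^^
ValueError: attempt to get argmax of an empty sequence
```

View pics/w6.png

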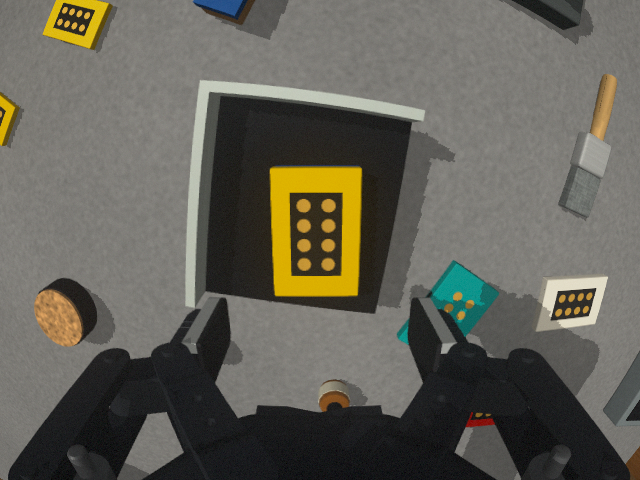

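Yellow lies squarely on blue at (316,231), and blue is fully hidden beneath it. White is at (572,303).

```bash
python3 - <<'E'
from h import *
plan([(.5513,-.311,.13,16.58)])
E
```

```text
[[-0.73, 2.17, 0.18, 0.0, 0.0, -6.4], [-1.47, 4.33, 0.36, 0.1, 0.0, -12.8], [-2.2, 6.5, 0.54, 0.1, 0.0, -19.3], [-2.94, 8.67, 0.72, 0.1, 0.0, -25.7], [-3.67, 10.83, 0.9, 0.2, -0.1, -32.1], [-4.4, 13.0, 1.08, 0.2, -0.1, -38.5], [-5.14, 15.17, 1.26, 0.2, -0.1, -44.9], [-5.87, 17.34, 1.44, 0.3, -0.1, -51.4]]
[[-2.15, 0.78, 0.17, 0.0, 0.0, -6.4], [-4.3, 1.56, 0.35, 0.1, 0.0, -12.8], [-6.45, 2.34, 0.52, 0.1, 0.0, -19.3], [-8.6, 3.12, 0.7, 0.1, 0.0, -25.7], [-10.76, 3.9, 0.87, 0.2, -0.1, -32.1], [-12.91, 4.68, 1.05, 0.2, -0.1, -38.5]]
```

Emit:
{"api": "jog_arm", "payload": {
  "targets": [
    [-0.73,2.17,0.18,0,0,-6.4],
    [-1.47,4.33,0.36,0,0,-12.8],
    [-2.2,6.5,0.54,0,0,-19.3],
    [-2.94,8.67,0.72,0,0,-25.7],
    [-3.67,10.83,0.9,0,0,-32.1],
    [-4.4,13,1.08,0,0,-38.5],
    [-5.14,15.17,1.26,0,0,-44.9],
    [-5.87,17.34,1.44,0,0,-51.4]
  ]
}}

```text
time_s: 8.12
position: [0.5538, -0.1744, 0.1356]
tool_rot: [[0.368, 0.93, -0.002], [0.93, -0.368, 0.001], [0.0, -0.002, -1.0]]
ft_force: [1.0, 0.1, 1.0]
grip_width: 0.0752
gripper_force: 0.0
```

Emit:
{"api": "jog_arm", "payload": {
  "targets": [
    [-2.15,0.78,0.17,0,0,-6.4],
    [-4.3,1.56,0.35,0,0,-12.8],
    [-6.45,2.34,0.52,0,0,-19.3],
    [-8.6,3.12,0.7,0,0,-25.7],
    [-10.76,3.9,0.87,0,0,-32.1],
    [-12.91,4.68,1.05,0,0,-38.5],
    [-12.91,4.68,1.05,0,0,-38.5],
    [-12.91,4.68,1.05,0,0,-38.5]
  ]
}}

```text
time_s: 8.78
position: [0.549, -0.3113, 0.1249]
tool_rot: [[-0.283, 0.959, -0.002], [0.959, 0.283, 0.002], [0.002, -0.001, -1.0]]
ft_force: [0.0, 0.9, 0.8]
grip_width: 0.0752
gripper_force: 0.0
```

```bash
python3 - <<'E'
from h import *
im=env.get_image('wrist'); save(im,'w7.png')
o=env.observe(); print(o['position'],o['tool_rot'].round(4).tolist(),o['ft_force'],o['grip_width'])
c,a=rect(im,'white',.012,(.5513,-.311))
plan([(*c,-.018,a+90),(*c,-.0425,a+90,.8)])
E
```

```text
[ 0.5492894  -0.31035222  0.12529686] [[-0.2835, 0.959, -0.0013], [0.959, 0.2835, 0.0015], [0.0018, -0.0008, -1.0]] [-0.26024549  1.04198605 -0.40231597] 0.07524390111401452Traceback (most recent call last):
  File "<stdin>", line 4, in <module>
  File "h.py", line 24, in rect
    n,l,st,_=cv2.connectedComponentsWithStats(m); k=1+st[1:,4].argmax(); m=l==k
                                                      ~~~~~~~~~~~~~~~^^
ValueError: attempt to get argmax of an empty sequence
```

White is shadowed by the gripper, so its threshold needs lowering.

```bash
sed -i "s/(S<60)&(V>195)/(S<70)\&(V>135)/" h.py; python3 - <<'E'
from h import *
im=env.get_image('wrist')
o=env.observe(); print(o['position'])
P=wcloud(im,.012); k=np.hypot(P[...,0]-.5513,P[...,1]+.311)<.02; h=cv2.cvtColor(im['frame'],cv2.COLOR_RGB2HSV); print(h[k].mean(0),[np.percentile(h[k][:,2],q) for q in(10,50,95)])
c,a=rect(im,'white',.012,(.5513,-.311))
plan([(*c,-.018,a+90),(*c,-.0425,a+90,.8)])
E
```

```text
[ 0.54949859 -0.3098836   0.12567299]
[19.95822029 83.99728703 75.24688009] [np.float64(39.0), np.float64(44.0), np.float64(158.0)]
white 5784 z 0.012 c [ 550.6 -311. ] size [65.7 98.9] long yaw -73.45
[[-0.04, 0.02, 3.59, 0.0, 0.0, 0.0], [-0.08, 0.04, 7.18, 0.0, 0.0, 0.0], [-0.12, 0.07, 10.78, 0.0, -0.1, 0.0], [-0.16, 0.09, 14.37, 0.0, -0.1, 0.0], [-0.16, 0.09, 14.98, 0.0, -0.1, 0.0], [-0.16, 0.09, 15.59, 0.0, -0.1, 0.0], [-0.16, 0.09, 16.2, 0.0, -0.1, 0.0], [-0.16, 0.09, 16.82, 0.0, -0.1, 0.0]]
```

View pics/w7.png

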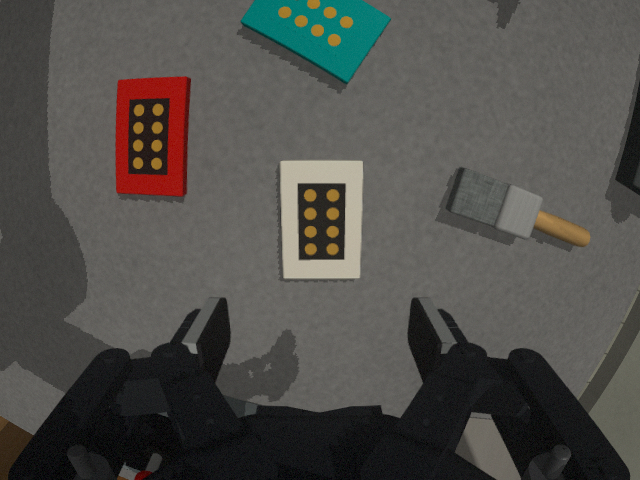

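White is at (322,220), well clear of red (153,135) and the brush.

Emit:
{"api": "jog_arm", "payload": {
  "targets": [
    [0,0,3.6,0,0,0],
    [-0.1,0.1,7.2,0,0,0],
    [-0.1,0.1,10.8,0,0,0],
    [-0.1,0.1,13.6,0,0,0],
    [-0.1,0.1,15,0,0,0],
    [-0.1,0.1,15.8,0,0,0],
    [-0.1,0.1,16.4,0,0,0],
    [-0.1,0.1,16.4,0,0,0]
  ]
}}

```text
time_s: 9.55
position: [0.551, -0.3108, -0.038]
tool_rot: [[-0.286, 0.958, -0.0], [0.958, 0.286, 0.0], [0.001, -0.0, -1.0]]
ft_force: [0.3, -0.4, 0.4]
grip_width: 0.0748
gripper_force: 0.0
```

```bash
python3 - <<'E'
from h import *
o=env.observe(); print(o['position'],o['tool_rot'].round(4).tolist(),o['ft_force'])
plan([(.5506,-.311,-.042,16.55)])
E
```

```text
[ 0.55100668 -0.31080575 -0.03800578] [[-0.2858, 0.9583, -0.0004], [0.9583, 0.2858, 0.0005], [0.0006, -0.0003, -1.0]] [ 0.25185672 -0.43273422  0.35600439]
[[-0.01, -0.04, 0.4, 0.0, 0.0, 0.1]]
```

Emit:
{"api": "jog_arm", "payload": {
  "targets": [
    [0,0,0.4,0,0,0],
    [0,0,0.4,0,0,0]
  ]
}}

```text
time_s: 9.72
position: [0.5513, -0.3115, -0.0411]
tool_rot: [[-0.286, 0.958, 0.001], [0.958, 0.286, -0.001], [-0.001, 0.001, -1.0]]
ft_force: [0.1, 0.3, -0.6]
grip_width: 0.0751
gripper_force: 0.0
```

Emit:
{"api": "jog_arm", "payload": {
  "targets": [
    [0,0,0,0,0,0],
    [0,0,0,0,0,0],
    [0,0,0,0,0,0],
    [0,0,0,0,0,0],
    [0,0,0,0,0,0]
  ],
  "hand": 0.6,
  "newtons": 40
}}

```text
time_s: 10.13
position: [0.5514, -0.3118, -0.0407]
tool_rot: [[-0.286, 0.958, 0.001], [0.958, 0.286, -0.001], [-0.001, 0.001, -1.0]]
ft_force: [-0.7, 0.4, 5.3]
grip_width: 0.065
gripper_force: 45.4
```

```bash
python3 - <<'E'
from h import *
o=env.observe(); print(o['position'],o['tool_rot'].round(4).tolist(),o['ft_force'],o['grip_width'])
# keep white centre offset along tool x small; place over yellow (561.2,9.6) yaw -73.28
p=o['position']
plan([(p[0],p[1],.09,16.55,3.2),(.5612,.0096,.09,-73.28,3.3),(.5612,.0096,.09,-73.28)])
E
```

```text
[ 0.55138389 -0.31177373 -0.04066288] [[-0.2856, 0.9583, 0.0013], [0.9583, 0.2856, -0.001], [-0.0013, 0.001, -1.0]] [-0.69863999  0.4260533   5.31689197] 0.06499504207077078
[[0.0, 0.0, -2.61, 0.0, 0.0, 0.0], [-0.01, 0.01, -5.23, 0.0, 0.0, 0.0], [-0.01, 0.01, -7.84, 0.0, 0.0, 0.0], [-0.01, 0.01, -10.45, 0.0, 0.1, 0.0], [-0.02, 0.01, -13.07, 0.1, 0.1, 0.0], [2.16, 0.74, -13.07, 0.1, 0.1, 6.5], [4.34, 1.46, -13.07, 0.1, 0.1, 12.9], [6.52, 2.18, -13.07, 0.1, 0.1, 19.3]]
[[2.3, -0.04, 0.0, 0.0, 0.0, 6.4], [4.59, -0.08, 0.0, 0.0, 0.0, 12.8], [6.89, -0.11, 0.0, 0.0, 0.0, 19.2], [9.19, -0.15, 0.0, 0.0, 0.0, 25.7], [11.48, -0.19, 0.0, 0.0, 0.0, 32.1], [13.78, -0.23, 0.0, 0.0, 0.0, 38.5], [16.07, -0.27, 0.0, 0.0, 0.0, 44.9], [18.37, -0.3, 0.0, 0.0, 0.0, 51.3]]
[[1.41, -1.82, 0.0, 0.0, 0.0, 6.4], [2.81, -3.63, 0.0, 0.0, 0.0, 12.8], [4.22, -5.45, 0.0, 0.0, 0.0, 19.2], [4.22, -5.45, 0.0, 0.0, 0.0, 19.2]]
```

Emit:
{"api": "jog_arm", "payload": {
  "targets": [
    [0,0,-2.6,0,0,0],
    [0,0,-5.2,0,0,0],
    [0,0,-7.8,0,0,0],
    [0,0,-10.4,0,0,0],
    [0,0,-13.1,0,0,0],
    [2.16,0.74,-13.1,0,0,6.5],
    [4.34,1.46,-13.1,0,0,12.9],
    [6.52,2.18,-13.1,0,0,19.3]
  ]
}}

```text
time_s: 10.8
position: [0.553, -0.2421, 0.0897]
tool_rot: [[0.054, 0.999, 0.001], [0.999, -0.054, -0.0], [-0.0, 0.001, -1.0]]
ft_force: [1.0, 0.5, -0.8]
grip_width: 0.0649
gripper_force: 45.2
```

Emit:
{"api": "jog_arm", "payload": {
  "targets": [
    [2.3,-0.04,0,0,0,6.4],
    [4.59,-0.08,0,0,0,12.8],
    [6.89,-0.11,0,0,0,19.2],
    [9.19,-0.15,0,0,0,25.7],
    [11.48,-0.19,0,0,0,32.1],
    [13.78,-0.23,0,0,0,38.5],
    [16.07,-0.27,0,0,0,44.9],
    [18.37,-0.3,0,0,0,51.3]
  ]
}}

```text
time_s: 11.47
position: [0.5587, -0.058, 0.0893]
tool_rot: [[0.812, 0.583, -0.0], [0.583, -0.812, 0.0], [-0.0, -0.0, -1.0]]
ft_force: [0.3, -0.0, -0.7]
grip_width: 0.0648
gripper_force: 45.2
```

Emit:
{"api": "jog_arm", "payload": {
  "targets": [
    [1.41,-1.82,0,0,0,6.4],
    [2.81,-3.63,0,0,0,12.8],
    [4.22,-5.45,0,0,0,19.2],
    [4.22,-5.45,0,0,0,19.2],
    [4.22,-5.45,0,0,0,19.2],
    [4.22,-5.45,0,0,0,19.2]
  ]
}}

```text
time_s: 11.97
position: [0.561, 0.0093, 0.0893]
tool_rot: [[0.957, 0.291, 0.0], [0.291, -0.957, -0.0], [-0.0, 0.0, -1.0]]
ft_force: [-0.9, 0.7, -0.7]
grip_width: 0.0646
gripper_force: 45.2
```

```bash
python3 - <<'E'
from h import *
o=env.observe(); print(o['position'],o['tool_rot'].round(4).tolist(),o['ft_force'],o['grip_width'])
plan([(.5602,.0093,.040,-73.28,2),(.5602,.0093,.0343,-73.28,.3)])
E
```

```text
[0.56098433 0.00929294 0.08929585] [[0.9568, 0.2907, 0.0], [0.2907, -0.9568, -0.0002], [-0.0, 0.0002, -1.0]] [-0.85189982  0.71938611 -0.72599017] 0.064613823690573
[[-0.02, -0.01, 1.64, 0.0, 0.0, 0.1], [-0.05, -0.02, 3.29, 0.0, 0.0, 0.1], [-0.07, -0.02, 4.93, 0.0, 0.0, 0.2], [-0.07, -0.02, 5.21, 0.0, 0.0, 0.2], [-0.07, -0.02, 5.5, 0.0, 0.0, 0.2]]
```

Emit:
{"api": "jog_arm", "payload": {
  "targets": [
    [0,0,1.6,0,0,0],
    [-0.1,0,3.3,0,0,0],
    [-0.1,0,4.8,0,0,0],
    [-0.1,0,5.2,0,0,0],
    [-0.1,0,5.5,0,0,0.2],
    [-0.1,0,5.5,0,0,0.2]
  ]
}}

```text
time_s: 12.47
position: [0.5602, 0.0088, 0.0343]
tool_rot: [[0.958, 0.285, -0.0], [0.285, -0.958, -0.0], [-0.0, 0.0, -1.0]]
ft_force: [-1.0, 1.4, -1.2]
grip_width: 0.0648
gripper_force: 45.1
```

Emit:
{"api": "jog_arm", "payload": {
  "targets": [
    [0,0,0,0,0,0],
    [0,0,0,0,0,0],
    [0,0,0,0,0,0],
    [0,0,-3,0,0,0],
    [0,0,-6,0,0,0],
    [0,0,-10,0,0,0],
    [0,0,-12,0,0,0],
    [0,0,-12,0,0,0]
  ],
  "hand": 0.88
}}

```text
time_s: 13.13
position: [0.5622, 0.0092, 0.1598]
tool_rot: [[0.958, 0.286, 0.01], [0.286, -0.958, -0.002], [0.009, 0.005, -1.0]]
ft_force: [0.8, -0.9, 0.2]
grip_width: 0.0748
gripper_force: 0.0
```

```bash
python3 - <<'E'
from h import *
im=env.get_image('wrist'); save(im,'w8.png')
o=env.observe(); print(o['position'],o['tool_rot'].round(4).tolist(),o['ft_force'],o['grip_width'])
c,a=rect(im,'white',.086,(.561,.009),.07)
for n in('scene','side'):
    im=env.get_image(n);P=cloud(im);roi=(abs(P[...,0]-.56)<.08)&(abs(P[...,1]-.01)<.07)
    for col in('blue','yellow','white'):
        k=colmask(im['frame'],col)&roi&(P[...,2]>.052); print(n,col,k.sum(),np.percentile(P[k][:,2],[5,50,95]).round(3) if k.sum()>5 else '')
E
```

```text
[0.5610618  0.00938258 0.15691163] [[0.9582, 0.286, 0.0055], [0.286, -0.9582, -0.0011], [0.005, 0.0026, -1.0]] [ 0.50265659  0.26072002 -0.65223823] 0.07486011150918163
white 7670 z 0.086 c [560.8   8.5] size [100.4  65.7] long yaw 16.53
scene blue 34 [0.053 0.054 0.059]
scene yellow 101 [0.065 0.085 0.089]
scene white 4668 [0.086 0.479 0.507]
side blue 94 [0.052 0.055 0.058]
side yellow 163 [0.063 0.068 0.072]
side white 2328 [0.079 0.404 0.493]
```

View pics/w8.png

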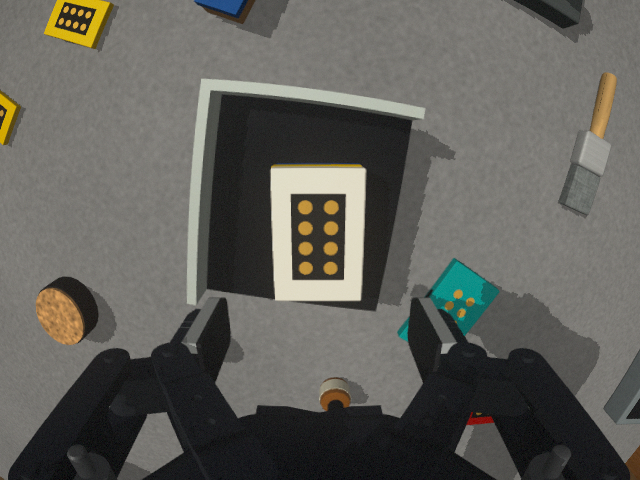

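The pile is straight, white on top at (318,233), with a thin yellow sliver showing from perspective. Before gripping the pile I'll check how far the palm sits behind the tips.

```bash
python3 - <<'E'
from h import *
im=env.get_image('wrist'); o=env.observe(); print(o['position'])
Q=(wcloud(im)-o['position'])@o['tool_rot']
for u in(250,290,320,350,390): print(u,[(r,*[int(v) for v in (Q[r,u]*1000).round()]) for r in (412,425,440,460,475)])
m=(abs(Q[...,1])<.03)&(Q[...,2]<-.03)&(abs(Q[...,0])<.05)&(im['depth']>0); print('front-most inside',np.percentile(Q[m][:,2],[90,99,100]))
im=env.get_image('side');Q=(cloud(im)-o['position'])@o['tool_rot'];m=(abs(Q[...,1])<.028)&(Q[...,2]<-.03)&(Q[...,2]>-.2)&(abs(Q[...,0])<.05); print(np.percentile(Q[m][:,2],[80,90,99,100]))
E
```

```text
[0.55938367 0.00962176 0.15324822]
250 [(412, -248, -82, 153), (425, 10, -15, -117), (440, 19, -13, -130), (460, 19, -12, -135), (475, 18, -12, -138)]
290 [(412, 10, -6, -112), (425, 10, -6, -117), (440, 10, -6, -121), (460, 11, -5, -128), (475, 10, -5, -131)]
320 [(412, 9, 1, -111), (425, 10, 1, -116), (440, 11, 1, -122), (460, 11, 1, -127), (475, 10, 1, -131)]
350 [(412, 9, 8, -111), (425, 11, 8, -117), (440, 10, 8, -121), (460, 10, 7, -127), (475, 10, 7, -131)]
390 [(412, -249, 88, 154), (425, 11, 17, -118), (440, 19, 14, -130), (460, 19, 14, -135), (475, 19, 13, -138)]
front-most inside [-0.11397725 -0.10876777 -0.10415102]
[-0.13551879 -0.12481701 -0.10664186 -0.09804447]
```

```bash
cat >> h.py <<'E'
C,S=np.cos(np.radians(8.68)),np.sin(np.radians(8.68))
def uv(u,v,z,yaw,*s): return (u*C-v*S,u*S+v*C,z,yaw,*s)   # stage-aligned coords, corner u=.6504 v=.0126
def touv(p): return np.array([p[0]*C+p[1]*S,-p[0]*S+p[1]*C])
E
python3 - <<'E'
from h import *
plan([(.561,.009,.0145,-73.4,2.8)])
E
```

```text
[[0.03, 0.02, 2.77, 0.0, 0.0, 0.0], [0.07, 0.05, 5.54, 0.0, 0.1, 0.0], [0.1, 0.07, 8.31, 0.0, 0.1, 0.0], [0.14, 0.1, 11.08, -0.1, 0.1, 0.0], [0.17, 0.12, 13.85, -0.1, 0.1, 0.0]]
```

Emit:
{"api": "jog_arm", "payload": {
  "targets": [
    [0,0,2.7,0,0,0],
    [0,0.1,5.4,0,0,0],
    [0,0.1,8.1,0,0,0],
    [0,0.1,10.8,0,0,0],
    [0,0.1,12.8,0,0,0],
    [0,0.1,13.7,0,0,0],
    [0,0.1,13.7,0,0,0]
  ]
}}

```text
time_s: 13.97
position: [0.5589, 0.0088, 0.0149]
tool_rot: [[0.958, 0.286, -0.005], [0.286, -0.958, 0.001], [-0.005, -0.002, -1.0]]
ft_force: [-0.1, -0.9, 1.3]
grip_width: 0.0752
gripper_force: 0.0
```

Emit:
{"api": "jog_arm", "payload": {
  "targets": [
    [0,0,0,0,0,0],
    [0,0,0,0,0,0],
    [0,0,0,0,0,0],
    [0,0,0,0,0,0],
    [0,0,0,0,0,0]
  ],
  "hand": 0.6,
  "newtons": 25
}}

```text
time_s: 14.38
position: [0.5606, 0.0084, 0.0179]
tool_rot: [[0.958, 0.286, 0.001], [0.286, -0.958, -0.0], [0.001, 0.001, -1.0]]
ft_force: [-0.2, -1.0, -2.0]
grip_width: 0.0656
gripper_force: 29.2
```

```bash
python3 - <<'E'
from h import *
o=env.observe(); p=o['position'];print(p,touv(p),o['tool_rot'].round(4).tolist(),o['ft_force'],o['grip_width'])
u,v=touv(p)
# pile du to flush ~44.4 (centre .6004,-.0204)
plan([uv(u,v,p[2],-81.32),uv(u+.02,v+.03,p[2],-81.32,1.2),uv(u+.042,v+.03,p[2],-81.32,1.2)])
E
```

```text
[0.56056629 0.00842668 0.01789594] [ 0.55541764 -0.07626813] [[0.9583, 0.2857, 0.0011], [0.2857, -0.9583, -0.0003], [0.0009, 0.0006, -1.0]] [-0.2321231  -0.97972555 -2.01234973] 0.06562723671937097
[[0.0, 0.0, 0.0, 0.0, 0.0, 4.0], [0.0, 0.0, 0.0, 0.0, -0.1, 7.9], [0.6, -0.67, 0.0, 0.0, -0.1, 7.9], [1.2, -1.35, 0.0, 0.0, -0.1, 7.9], [1.8, -2.02, 0.0, 0.0, -0.1, 7.9], [2.39, -2.7, 0.0, 0.0, -0.1, 7.9], [3.48, -2.54, 0.0, 0.0, -0.1, 7.9], [4.57, -2.39, 0.0, 0.0, -0.1, 7.9]]
```

Emit:
{"api": "jog_arm", "payload": {
  "targets": [
    [0,0,0,0,0,0],
    [0,0,0,0,0,0],
    [0,0,0.4,0,0,0],
    [0,0,0.4,0,0,0]
  ],
  "hand": 0.85
}}

```text
time_s: 14.72
position: [0.5601, 0.0085, 0.0128]
tool_rot: [[0.958, 0.286, -0.001], [0.286, -0.958, 0.0], [-0.001, -0.0, -1.0]]
ft_force: [-0.6, -0.5, -0.9]
grip_width: 0.0725
gripper_force: 0.0
```

Emit:
{"api": "jog_arm", "payload": {
  "targets": [
    [0,0,0,0,0,0],
    [0,0,0,0,0,0],
    [0,0,0,0,0,0],
    [0,0,0,0,0,0],
    [0,0,0,0,0,0]
  ],
  "hand": 0.6,
  "newtons": 25
}}

```text
time_s: 15.13
position: [0.5602, 0.0085, 0.0131]
tool_rot: [[0.958, 0.286, -0.0], [0.286, -0.958, 0.0], [-0.0, -0.0, -1.0]]
ft_force: [-0.3, -0.2, -3.4]
grip_width: 0.0656
gripper_force: 29.0
```

Emit:
{"api": "jog_arm", "payload": {
  "targets": [
    [0,0,0,0,0,4],
    [0,0,0,0,0,7.9],
    [0.6,-0.7,0,0,0,7.9],
    [1.2,-1.3,0,0,0,7.9],
    [1.8,-2,0,0,0,7.9],
    [2.4,-2.7,0,0,0,7.9],
    [3.5,-2.5,0,0,0,7.9],
    [4.6,-2.4,0,0,0,7.9]
  ]
}}

```text
time_s: 15.8
position: [0.5979, 0.0461, 0.0133]
tool_rot: [[0.988, 0.154, -0.0], [0.154, -0.988, 0.0], [-0.0, -0.0, -1.0]]
ft_force: [0.8, 0.9, -2.9]
grip_width: 0.0654
gripper_force: 28.9
```

```bash
python3 - <<'E'
from h import *
im=env.get_image('wrist');o=env.observe(); p=o['position'];print(p,touv(p),o['tool_rot'].round(4).tolist(),o['ft_force'],o['grip_width'])
c,a=rect(im,'white',.086,p,.08); print(touv(c))
E
```

```text
[0.59922594 0.0462398  0.01327215] [ 0.59934109 -0.04472244] [[0.9882, 0.1533, 0.0002], [0.1533, -0.9882, 0.0004], [0.0003, -0.0004, -1.0]] [-0.62034494  0.25206981 -2.33794097] 0.06575159363880581
white 22641 z 0.0863 c [608.9  47.1] size [80.3 65.3] long yaw 8.9
[ 0.60899436 -0.04533785]
```

Emit:
{"api": "jog_arm", "payload": {
  "targets": [
    [0.1,0,0,0,0,0],
    [0.2,0,0,0,0,0],
    [0.2,0,0,0,0,0]
  ]
}}

```text
time_s: 16.1
position: [0.5993, 0.0452, 0.0133]
tool_rot: [[0.988, 0.152, -0.0], [0.152, -0.988, 0.0], [-0.0, -0.0, -1.0]]
ft_force: [0.1, 0.3, -1.7]
grip_width: 0.0657
gripper_force: 29.0
```

Emit:
{"api": "jog_arm", "payload": {
  "targets": [
    [0.1,0,0,0,0,0],
    [0.2,0,0,0,0,0],
    [0.2,0,0,0,0,0]
  ]
}}

```text
time_s: 16.35
position: [0.5995, 0.0451, 0.0132]
tool_rot: [[0.988, 0.151, -0.004], [0.151, -0.988, -0.0], [-0.004, -0.0, -1.0]]
ft_force: [-7.2, -0.9, 0.4]
grip_width: 0.0657
gripper_force: 29.5
```

Emit:
{"api": "jog_arm", "payload": {
  "targets": [
    [0.1,0,0,0,0,0],
    [0.2,0,0,0,0,0],
    [0.2,0,0,0,0,0]
  ]
}}

```text
time_s: 16.6
position: [0.5993, 0.0451, 0.0131]
tool_rot: [[0.988, 0.151, -0.009], [0.151, -0.988, -0.001], [-0.009, -0.001, -1.0]]
ft_force: [-18.1, -4.0, 6.7]
grip_width: 0.0654
gripper_force: 30.2
```

Emit:
{"api": "jog_arm", "payload": {
  "targets": [
    [-0.4,0,0,0,0,0],
    [-0.4,0,0,0,0,0]
  ]
}}

```text
time_s: 16.77
position: [0.599, 0.0448, 0.0135]
tool_rot: [[0.989, 0.151, -0.0], [0.151, -0.989, -0.0], [-0.0, 0.0, -1.0]]
ft_force: [0.2, 0.4, -2.2]
grip_width: 0.0656
gripper_force: 29.0
```

Emit:
{"api": "jog_arm", "payload": {
  "targets": [
    [0,0,0,0,0,0],
    [0,0,0,0,0,0],
    [0,0,0,0,0,0],
    [0,0,-2,0,0,0],
    [0,0,-5,0,0,0],
    [0,0,-8,0,0,0],
    [0,0,-8,0,0,0],
    [0,0,-8,0,0,0]
  ],
  "hand": 0.84
}}

```text
time_s: 17.43
position: [0.6005, 0.0449, 0.0949]
tool_rot: [[0.988, 0.151, 0.004], [0.151, -0.988, -0.0], [0.004, 0.001, -1.0]]
ft_force: [-0.2, -0.3, -0.7]
grip_width: 0.0715
gripper_force: 0.0
```

```bash
python3 - <<'E'
from h import *
im=env.get_image('wrist'); o=env.observe(); p=o['position'];print(p,touv(p),o['tool_rot'].round(4).tolist(),o['ft_force'],o['grip_width'])
c,a=rect(im,'white',.086,p,.08); print(touv(c))
u,v=touv(c)
plan([uv(.598,-.112,p[2],8.68),uv(.598,-.112,.0185,8.68,2)])
E
```

```text
[0.59961712 0.04500942 0.09337105] [ 0.59954211 -0.04599776] [[0.9885, 0.1513, 0.0008], [0.1513, -0.9885, -0.0001], [0.0007, 0.0002, -1.0]] [ 0.95813763 -0.45056419 -0.64295282] 0.0716050721604551
white 17654 z 0.0857 c [604.3  48.5] size [108.5 125.8] long yaw -81.39
[ 0.60467113 -0.04322122]
[[-0.01, 0.47, 0.0, 0.0, 0.0, -6.4], [-0.02, 0.94, 0.0, 0.0, 0.0, -12.9], [-0.03, 1.41, 0.0, 0.0, 0.0, -19.3], [-0.04, 1.89, 0.0, 0.0, 0.0, -25.7], [-0.06, 2.36, 0.0, 0.0, 0.0, -32.1], [-0.07, 2.83, 0.0, 0.0, 0.0, -38.6], [-0.08, 3.3, 0.0, 0.0, 0.0, -45.0], [-0.09, 3.77, 0.0, 0.0, 0.0, -51.4]]
[[-0.38, 0.29, 0.0, 0.0, 0.0, -6.4], [-0.75, 0.57, 0.0, 0.0, 0.0, -12.9], [-1.13, 0.86, 0.0, 0.0, 0.0, -19.3], [-1.5, 1.14, 0.0, 0.0, 0.0, -25.7], [-1.88, 1.43, 0.0, 0.0, 0.0, -32.1], [-2.25, 1.71, 0.0, 0.0, 0.0, -38.6], [-2.25, 1.71, 1.87, 0.0, 0.0, -38.6], [-2.25, 1.71, 3.74, 0.0, 0.0, -38.6]]
[[0.0, 0.0, 1.87, 0.0, 0.0, 0.0], [0.0, 0.0, 3.74, 0.0, 0.0, 0.0]]
```

Emit:
{"api": "jog_arm", "payload": {
  "targets": [
    [0,0.47,0,0,0,-6.4],
    [0,0.94,0,0,0,-12.9],
    [0,1.41,0,0,0,-19.3],
    [0,1.89,0,0,0,-25.7],
    [0,2.36,0,0,0,-32.1],
    [0,2.83,0,0,0,-38.6],
    [0,3.3,0,0,0,-45],
    [0,3.77,0,0,0,-51.4]
  ],
  "hand": 0.6
}}

```text
time_s: 18.15
position: [0.6046, 0.0076, 0.0916]
tool_rot: [[0.494, 0.87, -0.003], [0.87, -0.494, 0.001], [-0.001, -0.003, -1.0]]
ft_force: [0.1, 0.3, 0.1]
grip_width: 0.0512
gripper_force: 0.0
```

Emit:
{"api": "jog_arm", "payload": {
  "targets": [
    [-0.38,0.29,0,0,0,-6.4],
    [-0.75,0.57,0,0,0,-12.9],
    [-1.13,0.86,0,0,0,-19.3],
    [-1.5,1.14,0,0,0,-25.7],
    [-1.88,1.43,0,0,0,-32.1],
    [-2.25,1.71,0,0,0,-38.6],
    [-2.25,1.71,0,0,0,-38.6],
    [-2.25,1.71,0,0,0,-38.6]
  ]
}}

```text
time_s: 18.82
position: [0.6083, -0.0203, 0.0921]
tool_rot: [[-0.148, 0.989, -0.002], [0.989, 0.148, 0.001], [0.001, -0.002, -1.0]]
ft_force: [-0.5, -0.2, -0.4]
grip_width: 0.0513
gripper_force: 0.0
```

```bash
sed -i "s/(S<70)&(V>135)/(S<70)\&(S>18)\&(V>135)/" h.py; python3 - <<'E'
from h import *
im=env.get_image('wrist'); save(im,'w9.png'); o=env.observe(); p=o['position'];print(p,touv(p),o['tool_rot'].round(4).tolist(),o['ft_force'],o['grip_width'])
P=wcloud(im); Q=(P-p)@o['tool_rot']
m=(abs(Q[...,0])<.013)&(abs(Q[...,1])<.05)&(Q[...,2]>-.07)&(Q[...,2]<0)&(im['depth']>0); print('tip',np.percentile(Q[m][:,2],[90,98,100]).round(4))
# white pile top in stage axes
W=wcloud(im,.086); U=W[...,0]*C+W[...,1]*S; V=-W[...,0]*S+W[...,1]*C
k=(abs(P[...,2]-.086)<.002)&(U>.54)&(U<.648)&(V>-.1)&(V<.005)&(im['frame'].min(-1)>110)
print(k.sum(),np.percentile(U[k],[.5,99.5]).round(4),np.percentile(V[k],[.5,99.5]).round(4))
plan([uv(.598,-.112,.0185,8.68,2)])
E
```

```text
[ 0.60842628 -0.02008652  0.09237671] [ 0.59842638 -0.11167758] [[-0.1476, 0.989, -0.0016], [0.989, 0.1476, 0.0005], [0.0007, -0.0015, -1.0]] [-0.11249887 -0.64853231 -0.18187627] 0.05136609965021354
tip [-0.0453 -0.0414 -0.0377]
15053 [0.5505 0.6477] [-0.079  -0.0144]
[[-0.01, -0.01, 1.85, 0.0, 0.0, 0.0], [-0.02, -0.02, 3.69, 0.0, 0.0, -0.1], [-0.03, -0.02, 5.54, -0.1, 0.0, -0.1], [-0.04, -0.03, 7.39, -0.1, 0.0, -0.2]]
```

View pics/w9.png

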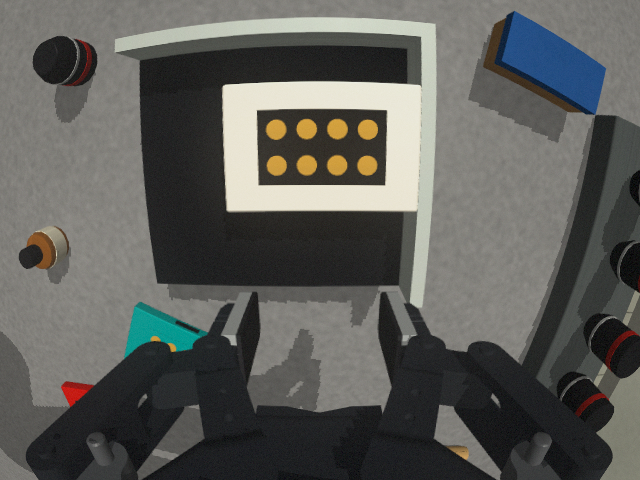

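The view shows the pile touching the right-hand (+x) fence, white at (321,147), and the fingers in front of its -y long side at (238,320) and (396,320).

Emit:
{"api": "jog_arm", "payload": {
  "targets": [
    [0,0,2.2,0,0,0],
    [0,0,4.4,0,0,0],
    [0,0,6.4,0,0,0],
    [0,0,7.2,0,0,0],
    [0,0,7.5,0,0,0],
    [0,0,7.5,0,0,0]
  ]
}}

```text
time_s: 19.37
position: [0.6088, -0.0201, 0.0181]
tool_rot: [[-0.15, 0.989, -0.001], [0.989, 0.15, 0.0], [0.0, -0.001, -1.0]]
ft_force: [0.2, 0.2, -0.5]
grip_width: 0.0513
gripper_force: 0.0
```

Emit:
{"api": "jog_arm", "payload": {
  "targets": [
    [1,0,0,0,0,0],
    [1.7,0,0,0,0,0],
    [2.2,0,0,0,0,0],
    [2.7,0,0,0,0,0],
    [3.2,0,0,0,0,0],
    [3.7,0,0,0,0,0],
    [4.2,0,0,0,0,0],
    [4.2,0,0,0,0,0]
  ]
}}

```text
time_s: 20.03
position: [0.6022, 0.0223, 0.0183]
tool_rot: [[-0.152, 0.988, -0.0], [0.988, 0.152, 0.0], [0.0, -0.0, -1.0]]
ft_force: [1.3, 0.7, -0.1]
grip_width: 0.0516
gripper_force: 0.0
```

```bash
python3 - <<'E'
from h import *
o=env.observe(); p=o['position'];print(p,touv(p),o['ft_force'])
E
```

```text
[0.60222467 0.02229217 0.01834198] [ 0.59869141 -0.06884834] [ 1.26048294  0.67857249 -0.0765068 ]
```

Emit:
{"api": "jog_arm", "payload": {
  "targets": [
    [0.2,0,0,0,0,0],
    [0.4,0,0,0,0,0],
    [0.4,0,0,0,0,0]
  ]
}}

```text
time_s: 20.28
position: [0.6017, 0.0254, 0.0182]
tool_rot: [[-0.151, 0.988, -0.0], [0.988, 0.151, 0.0], [0.0, -0.0, -1.0]]
ft_force: [0.4, -0.4, 0.2]
grip_width: 0.0512
gripper_force: 0.0
```

Emit:
{"api": "jog_arm", "payload": {
  "targets": [
    [0.1,0,0,0,0,0],
    [0.2,0,0,0,0,0],
    [0.2,0,0,0,0,0]
  ]
}}

```text
time_s: 20.53
position: [0.6015, 0.0272, 0.0182]
tool_rot: [[-0.151, 0.989, -0.0], [0.989, 0.151, 0.0], [0.0, -0.0, -1.0]]
ft_force: [-0.0, -1.1, 0.4]
grip_width: 0.0511
gripper_force: 0.5
```

Emit:
{"api": "jog_arm", "payload": {
  "targets": [
    [0.1,0,0,0,0,0],
    [0.2,0,0,0,0,0],
    [0.2,0,0,0,0,0]
  ]
}}

```text
time_s: 20.78
position: [0.6015, 0.0272, 0.0183]
tool_rot: [[-0.151, 0.989, 0.0], [0.989, 0.151, -0.003], [-0.003, -0.0, -1.0]]
ft_force: [0.8, -10.5, -0.4]
grip_width: 0.0512
gripper_force: 5.2
```

Emit:
{"api": "jog_arm", "payload": {
  "targets": [
    [0.1,0,0,0,0,0],
    [0.2,0,0,0,0,0],
    [0.2,0,0,0,0,0]
  ]
}}

```text
time_s: 21.03
position: [0.6015, 0.0271, 0.0184]
tool_rot: [[-0.15, 0.989, 0.001], [0.989, 0.15, -0.006], [-0.006, -0.0, -1.0]]
ft_force: [0.2, -20.5, -0.9]
grip_width: 0.0512
gripper_force: 10.1
```

Emit:
{"api": "jog_arm", "payload": {
  "targets": [
    [-0.6,0,0,0,0,0],
    [-1.6,0,0,0,0,0],
    [-1.6,0,-3,0,0,0],
    [-1.6,0,-6,0,0,0],
    [-1.6,0,-9,0,0,0],
    [-1.6,0,-9,0,0,0],
    [-1.6,0,-9,0,0,0]
  ]
}}

```text
time_s: 21.62
position: [0.604, 0.0152, 0.1097]
tool_rot: [[-0.151, 0.988, 0.003], [0.988, 0.151, 0.0], [-0.0, 0.003, -1.0]]
ft_force: [-1.3, 0.0, -0.8]
grip_width: 0.0511
gripper_force: 0.0
```

```bash
python3 - <<'E'
from h import *
im=env.get_image('wrist'); save(im,'w10.png'); o=env.observe(); p=o['position'];print(p,touv(p),o['ft_force'])
P=wcloud(im)
for nm,zt,lo in(('white',.086,.003),('yellow',.074,.003),('blue',.062,.003)):
    W=wcloud(im,zt); U=W[...,0]*C+W[...,1]*S; V=-W[...,0]*S+W[...,1]*C
    k=(abs(P[...,2]-zt)<lo)&(U>.535)&(U<.649)&(V>-.1)&(V<.011)&colmask(im['frame'],nm)
    if k.sum()>50: print(nm,k.sum(),np.percentile(U[k],[.5,99.5]).round(4),np.percentile(V[k],[.5,99.5]).round(4))
plan([uv(.512,-.0204,p[2],-81.32),uv(.512,-.0204,.0215,-81.32,2)])
E
```

```text
[0.6031805  0.01528443 0.10809962] [ 0.59857871 -0.07592007] [ 0.3601824  -0.36385754 -1.16731817]
white 12113 [0.5503 0.6486] [-0.053   0.0108]
[[0.4, -0.62, 0.0, 0.0, 0.0, 6.4], [0.79, -1.24, 0.0, 0.0, 0.0, 12.9], [1.19, -1.85, 0.0, 0.0, 0.0, 19.3], [1.59, -2.47, 0.0, 0.0, 0.0, 25.7], [1.98, -3.09, 0.0, 0.0, 0.0, 32.2], [2.38, -3.71, 0.0, 0.0, 0.0, 38.6], [2.78, -4.33, 0.0, 0.0, 0.0, 45.0], [3.17, -4.95, 0.0, 0.0, 0.0, 51.4]]
[[-0.24, -0.7, 0.0, 0.0, 0.0, 6.4], [-0.47, -1.39, 0.0, 0.0, 0.0, 12.9], [-0.71, -2.09, 0.0, 0.0, 0.0, 19.3], [-0.94, -2.78, 0.0, 0.0, 0.0, 25.7], [-1.18, -3.48, 0.0, 0.0, 0.0, 32.2], [-1.42, -4.17, 0.0, 0.0, 0.0, 38.6], [-1.42, -4.17, 1.73, 0.0, 0.0, 38.6], [-1.42, -4.17, 3.46, 0.0, 0.0, 38.6]]
[[0.0, 0.0, 1.73, 0.0, 0.0, 0.0], [0.0, 0.0, 3.46, 0.0, 0.0, 0.0], [0.0, 0.0, 5.2, 0.0, 0.0, 0.0]]
```

Emit:
{"api": "jog_arm", "payload": {
  "targets": [
    [0.4,-0.62,0,0,0,6.4],
    [0.79,-1.24,0,0,0,12.9],
    [1.19,-1.85,0,0,0,19.3],
    [1.59,-2.47,0,0,0,25.7],
    [1.98,-3.09,0,0,0,32.2],
    [2.38,-3.71,0,0,0,38.6],
    [2.78,-4.33,0,0,0,45],
    [3.17,-4.95,0,0,0,51.4]
  ],
  "hand": 0.3
}}

```text
time_s: 22.33
position: [0.5485, 0.0394, 0.1067]
tool_rot: [[0.682, 0.731, -0.003], [0.731, -0.682, 0.001], [-0.002, -0.003, -1.0]]
ft_force: [-0.4, -0.2, -0.1]
grip_width: 0.0258
gripper_force: 0.0
```

Emit:
{"api": "jog_arm", "payload": {
  "targets": [
    [-0.24,-0.7,0,0,0,6.4],
    [-0.47,-1.39,0,0,0,12.9],
    [-0.71,-2.09,0,0,0,19.3],
    [-0.94,-2.78,0,0,0,25.7],
    [-1.18,-3.48,0,0,0,32.2],
    [-1.42,-4.17,0,0,0,38.6],
    [-1.42,-4.17,0,0,0,38.6],
    [-1.42,-4.17,0,0,0,38.6]
  ]
}}

```text
time_s: 23.0
position: [0.5089, 0.0571, 0.1074]
tool_rot: [[0.988, 0.155, -0.002], [0.155, -0.988, 0.0], [-0.002, -0.001, -1.0]]
ft_force: [0.6, -0.2, 0.4]
grip_width: 0.0256
gripper_force: 0.0
```

```bash
python3 - <<'E'
from h import *
o=env.observe(); p=o['position'];print(p,touv(p),o['tool_rot'].round(3).tolist(),o['grip_width'])
plan([uv(.512,-.0204,.0205,-81.32,2)])
E
```

```text
[0.50888822 0.05705813 0.10738167] [ 0.51167071 -0.02039463] [[0.988, 0.155, -0.002], [0.155, -0.988, 0.0], [-0.002, -0.001, -1.0]] 0.025604511730240708
[[0.01, 0.0, 1.74, 0.0, 0.0, 0.0], [0.02, 0.0, 3.48, 0.0, 0.0, 0.1], [0.03, 0.0, 5.21, 0.0, 0.1, 0.1], [0.04, 0.01, 6.95, 0.0, 0.1, 0.2], [0.05, 0.01, 8.69, 0.0, 0.1, 0.2]]
```

Emit:
{"api": "jog_arm", "payload": {
  "targets": [
    [0,0,2,0,0,0],
    [0,0,4,0,0,0],
    [0,0,6,0,0,0],
    [0,0,7.8,0,0,0.2],
    [0,0,8.6,0,0,0.2],
    [0,0,8.6,0,0,0.2]
  ]
}}

```text
time_s: 23.5
position: [0.5086, 0.0569, 0.0205]
tool_rot: [[0.989, 0.15, -0.004], [0.15, -0.989, 0.001], [-0.004, -0.001, -1.0]]
ft_force: [0.0, 0.6, 0.2]
grip_width: 0.0256
gripper_force: 0.0
```

Emit:
{"api": "jog_arm", "payload": {
  "targets": [
    [0.8,0,0,0,0,0],
    [1.6,0,0,0,0,0],
    [2.2,0,0,0,0,0],
    [2.5,0,0,0,0,0],
    [2.6,0,0,0,0,0],
    [2.7,0,0,0,0,0],
    [2.7,0,0,0,0,0]
  ]
}}

```text
time_s: 24.08
position: [0.5355, 0.0607, 0.0231]
tool_rot: [[0.989, 0.149, -0.002], [0.149, -0.989, -0.001], [-0.002, 0.001, -1.0]]
ft_force: [-7.1, -2.8, 7.9]
grip_width: 0.0256
gripper_force: 5.3
```

Emit:
{"api": "jog_arm", "payload": {
  "targets": [
    [0.1,0,0,0,0,0],
    [0.2,0,0,0,0,0],
    [0.2,0,0,0,0,0]
  ]
}}

```text
time_s: 24.33
position: [0.5366, 0.0609, 0.0231]
tool_rot: [[0.989, 0.149, -0.004], [0.149, -0.989, -0.001], [-0.004, 0.001, -1.0]]
ft_force: [-10.6, -3.1, 10.5]
grip_width: 0.0257
gripper_force: 7.6
```

Emit:
{"api": "jog_arm", "payload": {
  "targets": [
    [-0.5,0,0,0,0,0],
    [-1,0,0,0,0,0],
    [-1,0,0,0,0,0],
    [-1,0,0,0,0,0]
  ]
}}

```text
time_s: 24.67
position: [0.5283, 0.0598, 0.0225]
tool_rot: [[0.989, 0.148, 0.001], [0.148, -0.989, 0.0], [0.001, 0.0, -1.0]]
ft_force: [-0.6, -0.8, -0.6]
grip_width: 0.0253
gripper_force: 0.0
```

```bash
python3 - <<'E'
from h import *
o=env.observe(); p=o['position'];print(p,touv(p),o['tool_rot'].round(4).tolist(),o['ft_force'],o['grip_width'])
im=env.get_image('wrist'); P=wcloud(im); Q=(P-p)@o['tool_rot']
m=(abs(Q[...,0])<.013)&(abs(Q[...,1])<.035)&(Q[...,2]>-.08)&(P[...,2]>.053)&(im['depth']>0)&(im['frame'].max(-1)<120)
q=P[m]; print('fingers lowest z',len(q),np.percentile(q[:,2],[0,1,5]).round(4))
for nm in('blue','yellow','white'):
    k=colmask(im['frame'],nm)&(P[...,2]>.052)&(P[...,2]<.09)&(abs(P[...,0]-.6)<.07)&(abs(P[...,1]-.07)<.06); 
    if k.sum()>20: q=P[k]; U=q[:,0]*C+q[:,1]*S; V=-q[:,0]*S+q[:,1]*C; print(nm,k.sum(),np.percentile(q[:,2],[2,50,98]).round(4),np.percentile(U,[1,50,99]).round(4),np.percentile(V,[1,99]).round(4))
E
```

```text
[0.52834844 0.05981105 0.02251178] [ 0.5313235  -0.02061009] [[0.989, 0.1478, 0.0006], [0.1478, -0.989, 0.0001], [0.0007, 0.0, -1.0]] [-0.63615085 -0.79413518 -0.55759717] 0.02534379394310401
fingers lowest z 5061 [0.053  0.0562 0.0629]
yellow 6466 [0.0854 0.0867 0.088 ] [0.5739 0.6041 0.6271] [-0.034 -0.007]
white 25999 [0.0815 0.0859 0.0873] [0.5511 0.5813 0.6492] [-0.0531  0.0196]
```

Emit:
{"api": "jog_arm", "payload": {
  "targets": [
    [0.5,0,0,0,0,0],
    [0.9,0,0,0,0,0],
    [1,0,0,0,0,0],
    [1.1,0,0,0,0,0]
  ]
}}

```text
time_s: 25.05
position: [0.5364, 0.0611, 0.022]
tool_rot: [[0.989, 0.149, -0.008], [0.149, -0.989, -0.001], [-0.008, -0.0, -1.0]]
ft_force: [-18.5, -5.0, 12.6]
grip_width: 0.0257
gripper_force: 9.3
```

Emit:
{"api": "jog_arm", "payload": {
  "targets": [
    [0.1,0,0,0,0,0],
    [0.2,0,0,0,0,0],
    [0.2,0,0,0,0,0]
  ]
}}

```text
time_s: 25.3
position: [0.5361, 0.0611, 0.0221]
tool_rot: [[0.989, 0.149, -0.012], [0.149, -0.989, -0.001], [-0.012, -0.0, -1.0]]
ft_force: [-23.1, -6.9, 15.3]
grip_width: 0.0257
gripper_force: 12.2
```

Emit:
{"api": "jog_arm", "payload": {
  "targets": [
    [-0.6,0,0,0,0,0],
    [-2.2,0,0,0,0,0],
    [-2.2,0,-3,0,0,0],
    [-2.2,0,-6.5,0,0,0],
    [-2.2,0,-10,0,0,0],
    [-2.2,3.5,-10,0,0,0],
    [-2.2,7,-10,0,0,0],
    [-2.2,10.5,-10,0,0,0]
  ]
}}

```text
time_s: 25.97
position: [0.5357, -0.0464, 0.1231]
tool_rot: [[0.989, 0.149, 0.002], [0.149, -0.989, -0.001], [0.002, 0.001, -1.0]]
ft_force: [0.8, -0.4, -1.2]
grip_width: 0.0255
gripper_force: 0.0
```

Emit:
{"api": "jog_arm", "payload": {
  "targets": [
    [-2,3.5,0,0,0,0],
    [-4,7,0,0,0,0],
    [-4,7,0,0,0,0],
    [-4,7,0,0,0,0],
    [-4,7,0,0,0,0]
  ]
}}

```text
time_s: 26.38
position: [0.506, -0.1204, 0.1223]
tool_rot: [[0.989, 0.147, 0.0], [0.147, -0.989, 0.0], [0.0, -0.0, -1.0]]
ft_force: [-0.5, -0.3, -0.8]
grip_width: 0.0258
gripper_force: 0.0
```

```bash
python3 - <<'E'
from h import *
o=env.observe(); print(o['position'],o['ft_force'])
for n in('wrist','side','scene'):
    im=env.get_image(n); save(im,n+'_end.png'); P=wcloud(im) if n=='wrist' else cloud(im)
    U=P[...,0]*C+P[...,1]*S; V=-P[...,0]*S+P[...,1]*C; Z=P[...,2]
    for nm in('blue','yellow','white'):
        k=colmask(im['frame'],nm)&(Z>.052)&(Z<.092)&(U>.53)&(U<.649)&(V>-.07)&(V<.011)
        if k.sum()>15: print(n,nm,k.sum(),'Z',np.percentile(Z[k],[2,50,98]).round(4),'U',np.percentile(U[k],[1,5,50,99]).round(4),'V',np.percentile(V[k],[1,5,50,99]).round(4))
E
```

```text
[ 0.50600374 -0.12040686  0.12232044] [-0.49960495 -0.26796709 -0.76066677]
wrist blue 106 Z [0.0599 0.0613 0.0629] U [0.5521 0.5551 0.5995 0.6469] V [-0.0543 -0.0538 -0.0531 -0.0523]
wrist yellow 1099 Z [0.073  0.0866 0.0882] U [0.5591 0.5742 0.5971 0.6374] V [-0.0536 -0.0532 -0.0267 -0.0068]
wrist white 4528 Z [0.0845 0.086  0.0874] U [0.551  0.5528 0.5823 0.6472] V [-0.0534 -0.0523 -0.0257  0.0105]
side white 480 Z [0.0792 0.0844 0.0863] U [0.5499 0.5508 0.5913 0.6481] V [-0.0513 -0.0487 -0.0179  0.0103]
scene yellow 50 Z [0.0846 0.0877 0.0909] U [0.577  0.5789 0.6065 0.6275] V [-0.0337 -0.032  -0.0144 -0.0078]
scene white 189 Z [0.0835 0.0871 0.0906] U [0.5518 0.5526 0.5937 0.6459] V [-0.0543 -0.0534 -0.0346  0.0092]
```

```bash
python3 - <<'E'
from h import *
for n in('side','wrist'):
    im=env.get_image(n); P=wcloud(im) if n=='wrist' else cloud(im)
    U=P[...,0]*C+P[...,1]*S; V=-P[...,0]*S+P[...,1]*C; Z=P[...,2]; fr=im['frame']
    for lo in(.053,.059,.065,.071,.077,.083):
        b=(Z>=lo)&(Z<lo+.006)
        for t,k in(('-u',b&(abs(U-.5504)<.006)&(V>-.05)&(V<.01)),('-v',b&(abs(V+.0534)<.006)&(U>.553)&(U<.648))):
            if k.sum()>5: print(n,t,lo,k.sum(),np.median((U if t=='-u' else V)[k]).round(4),np.median(fr[k],0))
E
```

```text
side -u 0.053 11 0.5507 [ 63.  71. 101.]
side -u 0.059 13 0.5507 [105.  96.  89.]
side -u 0.065 19 0.5506 [138. 114.  59.]
side -u 0.071 23 0.5506 [148. 129.  92.]
side -u 0.077 26 0.5506 [157.  146.5 129. ]
side -u 0.083 46 0.5532 [225. 217. 196.]
side -v 0.083 35 -0.0499 [211. 200. 179.]
wrist -v 0.053 513 -0.0536 [29. 42. 75.]
wrist -v 0.059 523 -0.0533 [36. 55. 78.]
wrist -v 0.065 575 -0.0536 [93. 76. 23.]
wrist -v 0.071 606 -0.0533 [102.  96.  28.]
wrist -v 0.077 649 -0.0534 [101.  98.  88.]
wrist -u 0.083 579 0.5533 [226. 225. 206.]
wrist -v 0.083 1344 -0.0514 [224. 227. 209.]
```

All three layers line up on both faces to within 0.3 mm, flush in the corner, and the order is blue, yellow, white.

```bash
python3 -c "
from rig import env; print(env.close_job())"
```

```text
the job is handed in; nothing more can be done
None
```

I finished and handed in the pile: blue at the bottom, yellow on it and white on top, all flush in the corner and aligned to within 0.3 mm, with the gripper clear and about 27 s used; red and the other things were never touched.

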